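# Load cells in carriers and fit them in the bench power unit

### The arm

A 6-joint arm with a two-finger parallel gripper is mounted at the origin on a cart in front of the work surface, level with it; the furniture and walls round the work are solid. World frame = base frame: x ahead of the robot, y to its left, z up, the work surface at z = 0. Lengths are in m, angles in degrees, forces in N, time in s.
With the tool pointing down it reaches from about 0.25 to 0.725 m from the base axis. Payload 9.7 kg.
Tool frame: the origin (TCP) lies at the very end of the fingers, on their centre line; the grasp point (between the pads) lies 19 mm behind it; z points along the fingers, y is the direction in which the jaws open and shut (so a half turn about z gives the same grasp; the last joint's range is limited). The gripper opens to 85 mm and grips with 20 to 120 N. Pads are 22 mm wide; open, the fingers measure 114 mm over their backs; the gripper's body (76 mm by 85 mm) begins 54 mm behind the grasp point. The pads swing forward as they close: fully open they stand 13 mm farther back than shut.
Start: joints at [-66.463, 4.979, 10.078, 95.1, 0, 90], TCP at [0.22, -0.504, 0.231] pointing down, gripper open.
Joint ranges: [-179.16, 179.16], [-48.56, 103.87], [-65.8, 70.77], [-126.05, 130.52], [-82.76, 87.17], [-180, 180]. Speed limits (degrees/s): [127.2, 127.2, 147.25, 180, 180, 180].

### API

Orientations are given as [roll, pitch, yaw] about the fixed x, y, z axes, in that order (R = Rz(yaw) Ry(pitch) Rx(roll)).
In Python, from workcell import bot gives the robot as it stands.
- The arm moves only by the shell command python3 -m pendant 'ROWS' [FORCE]. ROWS is JSON, a list that holds one entry, the list of rows, each a list of 7 numbers: the shift along the tool's x, y, z in cm, then the turn, a rotation vector about the tool's x, y, z in rad, then the opening in per cent of the stroke, from 0 (shut) to 100 (fully open). In form: [[[dx, dy, dz, ax, ay, az, gripper], ...]]. A call has 1 to 5 rows; each row shifts and turns the pose as measured when the row begins, along the tool's axes as they then stand; what a row does not reach is not made up. A row lasts 1/12 s, in which the tool goes at most 41.7 mm and 7.16 degrees, less where a joint would pass 70% of its speed; a pose out of reach is approached as far as the arm can. A call with a gripper value outside its range is refused whole. The fingers move at their own pace and stop on an object; FORCE is the grip in N (left out, the last holds). Time passes only in rows, so rows that do not move let the fingers close. It gives the time, the measured TCP pose, the force and the opening at its end, in the units of the state.
- bot.get_obs(): the state, without advancing time (a new reading comes with each control period).
- bot.camera(name): name is "side" or "top"; returns the picture (400x640x3 uint8, red, green, blue); there is no depth.
- bot.get_calibration(name): a dict with "intrinsics" (3x3 intrinsics, pixels), "pose" (4x4, takes a point from camera to world coordinates). Camera axes: x right, y down, z forward; pixel columns grow to the right and rows downward; lengths in m; the calibration is good to about 2 mm. A picture is of the moment at which its call begins. get_calibration takes no time and is no camera call.
- bot.job_done(): hands the job in, once; it reports no verdict.
Trained networks look in the newest picture that a camera, given by its name, has taken for a name from the list of things; names that differ only in an ending like _2 or _b are one class to them, and where a whole thing is asked for, a point or a joint stands for the part that bears it (a point fixed in the world has none). Each returns a list of dicts, best first, with "confidence" (0 to 1); they miss things now and then, are a little off and sometimes report something else, mostly with a low value. They report only what shows in the picture. A call takes as long as a camera call. They do not tell look-alikes from the thing itself.
- bot.masks_of(camera, thing): "pixels" (400x640 bool, what is visible of it) and "extent" ([left, top, right, bottom] in pixels, round what is visible of it).
- bot.mark_of(camera, thing): "uv" ([column, row] in pixels: a listed point, or the origin of a listed thing).
The state is a dict: "time": time; "q": joint angles; "qd": joint speeds; "joint_efforts": joint torques, N m; "ee_pos": TCP position; "tcp_rot": TCP orientation; "wrist_force": force on the tool from outside, world axes, zero at the start; "torque": the same for the moment, N m; "opening": finger opening in m.
Only numpy, scipy, OpenCV 4.12 (cv2) and the standard library are available. Lean on these libraries where they do the work, as an engineer would, in place of code of your own. Each camera call takes 0.05 s, during which the arm holds its last target. There are 200 camera calls.

### The job

Lift the blue cover off the bench power unit and stand it right way up on the bench, clear of the unit. Put each cell block into an orange carrier of its own, and only when every cell is in a carrier on the bench, fit the loaded carriers as units fully down into the bays of the power unit, any order; a carrier that has no cell stays out on the bench. Then put the cover back on fully home, and leave the paste jar, the red oiler and the oil bottle where they are.

Things in the scene. Friction and masses are not known exactly. Their poses are not given: they have to be found in the camera images.
- unit: power unit base, fixed to the bench: grey plate 104 (x) x 204 (y) x 8 mm (z) with a black frame of three bays on it (frame 78 x 180 mm, top at z = 22 mm); origin at the centre of the underside on the bench, y along its length, z up. The bench round x = 0.43, y = -0.11 m holds only flat cards 2 mm thick and has room for the cover
- bay_0 (a point): centre of a bay floor, 8 mm above the bench, axes as unit. Bay 66 mm (unit's x) by 52 mm (unit's y), walls 6 mm thick, 14 mm high above its floor. Takes a carrier either way round, its 60 mm side along the unit's x; three bays in a row along y, 58 mm apart. This one lies at the unit's y = -58 mm
- bay_1 (a point): centre of a bay floor, 8 mm above the bench, axes as unit. Bay 66 mm (unit's x) by 52 mm (unit's y), walls 6 mm thick, 14 mm high above its floor. Takes a carrier either way round, its 60 mm side along the unit's x; three bays in a row along y, 58 mm apart. This one lies in the middle
- bay_2 (a point): centre of a bay floor, 8 mm above the bench, axes as unit. Bay 66 mm (unit's x) by 52 mm (unit's y), walls 6 mm thick, 14 mm high above its floor. Takes a carrier either way round, its 60 mm side along the unit's x; three bays in a row along y, 58 mm apart. This one lies at the unit's y = +58 mm
- cover: loose blue hood, open below: outside 92 (x) x 194 (y) x 74 mm (z), inside 86 x 188 x 70 mm, about 0.3 kg; origin at the centre of its lower rim, y along its length, z up. It starts on the unit's plate round the bay frame, origin 8 mm above the unit's; either way round is right. Loaded carriers reach 69 mm above the plate, just under its roof
- cover_handle (a point): middle of the cover's black handle bar, 111 mm above the cover's origin: the bar is 16 mm wide (cover's x), 14 mm high, 110 mm long (cover's y); posts at 45 mm either side of the middle leave 32 mm free between roof and bar
- carrier_a: loose orange carrier, 60 (x) x 46 (y) x 54 mm (z), 0.09 kg; origin centre of underside, z up. Pocket 50 (x) x 36 (y) mm, floor 4 mm. End walls at x = +-30 mm (outer face), 5 mm thick, top z = 54: squeeze these (60 mm across) near their tops to carry it. Side lips at y = +-23 mm, only 14 mm high, so a gripped cell goes in between the end walls. One of three alike, all present and empty at the start
- carrier_b: loose orange carrier, 60 (x) x 46 (y) x 54 mm (z), 0.09 kg; origin centre of underside, z up. Pocket 50 (x) x 36 (y) mm, floor 4 mm. End walls at x = +-30 mm (outer face), 5 mm thick, top z = 54: squeeze these (60 mm across) near their tops to carry it. Side lips at y = +-23 mm, only 14 mm high, so a gripped cell goes in between the end walls. One of three alike, all present and empty at the start
- carrier_c: loose orange carrier, 60 (x) x 46 (y) x 54 mm (z), 0.09 kg; origin centre of underside, z up. Pocket 50 (x) x 36 (y) mm, floor 4 mm. End walls at x = +-30 mm (outer face), 5 mm thick, top z = 54: squeeze these (60 mm across) near their tops to carry it. Side lips at y = +-23 mm, only 14 mm high, so a gripped cell goes in between the end walls. One of three alike, all present and empty at the start
- cell_a: loose rechargeable cell block, grey, green band, two brass studs (3 mm) on top; 44 (x) x 30 (y) x 62 mm (z) tall, 0.13 to 0.21 kg; origin at the centre of its underside, z up. Grip it across the 30 mm width. Fits any carrier either way round, its 44 mm side along the carrier's 60 mm side. One of three alike, of which 2 or 3 are present
- cell_b: loose rechargeable cell block, grey, green band, two brass studs (3 mm) on top; 44 (x) x 30 (y) x 62 mm (z) tall, 0.13 to 0.21 kg; origin at the centre of its underside, z up. Grip it across the 30 mm width. Fits any carrier either way round, its 44 mm side along the carrier's 60 mm side. One of three alike, of which 2 or 3 are present
- cell_c: loose rechargeable cell block, grey, green band, two brass studs (3 mm) on top; 44 (x) x 30 (y) x 62 mm (z) tall, 0.13 to 0.21 kg; origin at the centre of its underside, z up. Grip it across the 30 mm width. Fits any carrier either way round, its 44 mm side along the carrier's 60 mm side. One of three alike, of which 2 or 3 are present
- paste_jar: bystander: small jar of dark paste with a white lid, 36 mm across, 52 mm tall, origin at the centre of its underside; leave alone
- red_oiler: bystander: small oiler with a red spout, 25 x 33 mm, 79 mm tall, origin at the centre of its underside; leave alone
- key_oil: bystander: pale oil bottle with a white cap, 43 mm across, 102 mm tall, origin at the centre of its underside; leave alone
There are look-alikes about, which are no part of the job. What is shaped like the carrier_a but purple is not meant. There is more than one size of the unit; the job needs the larger.

How it is judged (in metres and radians):
On the way, in this order (a step that is already met when the one before it is completed fails the run):
1. the cover stands right way up on the bench, clear of the unit (horizontal distance between cover and unit above 0.105 m and height (world z) of cover below 0.012 m and angle between cover's own z axis and vertical below 0.1 rad and linear speed of cover below 0.03 m/s), for 0.2 s.
2. every cell present sits in a carrier of its own, none of them yet in the unit (((horizontal distance between cell_a and carrier_a below 0.007 m and z of cell_a in the frame of carrier_a between 0.0015 and 0.0075 m) or (horizontal distance between cell_a and carrier_b below 0.007 m and z of cell_a in the frame of carrier_b between 0.0015 and 0.0075 m) or (horizontal distance between cell_a and carrier_c below 0.007 m and z of cell_a in the frame of carrier_c between 0.0015 and 0.0075 m)) and horizontal distance between each of cell_a, cell_b, cell_c and unit above 0.07 m and ((horizontal distance between cell_b and carrier_a below 0.007 m and z of cell_b in the frame of carrier_a between 0.0015 and 0.0075 m) or (horizontal distance between cell_b and carrier_b below 0.007 m and z of cell_b in the frame of carrier_b between 0.0015 and 0.0075 m) or (horizontal distance between cell_b and carrier_c below 0.007 m and z of cell_b in the frame of carrier_c between 0.0015 and 0.0075 m)) and ((horizontal distance between cell_c and carrier_a below 0.007 m and z of cell_c in the frame of carrier_a between 0.0015 and 0.0075 m) or (horizontal distance between cell_c and carrier_b below 0.007 m and z of cell_c in the frame of carrier_b between 0.0015 and 0.0075 m) or (horizontal distance between cell_c and carrier_c below 0.007 m and z of cell_c in the frame of carrier_c between 0.0015 and 0.0075 m))), for 0.2 s.
3. every loaded carrier is down in a bay of the unit, empty carriers outside it (((horizontal distance between cell_a and carrier_a below 0.007 m and z of cell_a in the frame of carrier_a between 0.0015 and 0.0075 m) or (horizontal distance between cell_a and carrier_b below 0.007 m and z of cell_a in the frame of carrier_b between 0.0015 and 0.0075 m) or (horizontal distance between cell_a and carrier_c below 0.007 m and z of cell_a in the frame of carrier_c between 0.0015 and 0.0075 m)) and (horizontal distance between cell_a and bay_0 below 0.011 m or horizontal distance between cell_a and bay_1 below 0.011 m or horizontal distance between cell_a and bay_2 below 0.011 m) and z of each of cell_a, cell_b, cell_c in the frame of unit below 0.0155 m and angle between each of cell_a, cell_b, cell_c's own z axis and vertical below 0.1 rad and linear speed of each of cell_a, cell_b, cell_c below 0.03 m/s and ((horizontal distance between cell_b and carrier_a below 0.007 m and z of cell_b in the frame of carrier_a between 0.0015 and 0.0075 m) or (horizontal distance between cell_b and carrier_b below 0.007 m and z of cell_b in the frame of carrier_b between 0.0015 and 0.0075 m) or (horizontal distance between cell_b and carrier_c below 0.007 m and z of cell_b in the frame of carrier_c between 0.0015 and 0.0075 m)) and (horizontal distance between cell_b and bay_0 below 0.011 m or horizontal distance between cell_b and bay_1 below 0.011 m or horizontal distance between cell_b and bay_2 below 0.011 m) and ((horizontal distance between cell_c and carrier_a below 0.007 m and z of cell_c in the frame of carrier_a between 0.0015 and 0.0075 m) or (horizontal distance between cell_c and carrier_b below 0.007 m and z of cell_c in the frame of carrier_b between 0.0015 and 0.0075 m) or (horizontal distance between cell_c and carrier_c below 0.007 m and z of cell_c in the frame of carrier_c between 0.0015 and 0.0075 m)) and (horizontal distance between cell_c and bay_0 below 0.011 m or horizontal distance between cell_c and bay_1 below 0.011 m or horizontal distance between cell_c and bay_2 below 0.011 m) and (horizontal distance between carrier_a and unit above 0.07 m or (horizontal distance between cell_a and carrier_a below 0.007 m and z of cell_a in the frame of carrier_a between 0.0015 and 0.0075 m) or (horizontal distance between cell_b and carrier_a below 0.007 m and z of cell_b in the frame of carrier_a between 0.0015 and 0.0075 m) or (horizontal distance between cell_c and carrier_a below 0.007 m and z of cell_c in the frame of carrier_a between 0.0015 and 0.0075 m)) and (horizontal distance between carrier_b and unit above 0.07 m or (horizontal distance between cell_a and carrier_b below 0.007 m and z of cell_a in the frame of carrier_b between 0.0015 and 0.0075 m) or (horizontal distance between cell_b and carrier_b below 0.007 m and z of cell_b in the frame of carrier_b between 0.0015 and 0.0075 m) or (horizontal distance between cell_c and carrier_b below 0.007 m and z of cell_c in the frame of carrier_b between 0.0015 and 0.0075 m)) and (horizontal distance between carrier_c and unit above 0.07 m or (horizontal distance between cell_a and carrier_c below 0.007 m and z of cell_a in the frame of carrier_c between 0.0015 and 0.0075 m) or (horizontal distance between cell_b and carrier_c below 0.007 m and z of cell_b in the frame of carrier_c between 0.0015 and 0.0075 m) or (horizontal distance between cell_c and carrier_c below 0.007 m and z of cell_c in the frame of carrier_c between 0.0015 and 0.0075 m))), for 0.2 s.
At the end, for the whole second after the job is handed in: Each cell sits in a carrier (within 7 mm of centre, 3.5 mm of its floor), each loaded carrier is down in a bay (cell within 11 mm of bay centre, 3.5 mm of seated height, 0.1 rad), empty carriers are outside the unit, the cover is on (9 mm, 0.1 rad, down to 3.5 mm); all at rest (all of step 3 and horizontal distance between cover and unit below 0.009 m and z of cover in the frame of unit below 0.0115 m and angle between the y axis of cover and the y axis of unit, either way round below 0.1 rad and angle between cover's own z axis and vertical below 0.05 rad and linear speed of cover below 0.03 m/s); the robot touches nothing.
It fails at once if the paste jar is moved more than 3 cm (distance of paste_jar from where it was at the start of the episode above 0.03 m).
It fails at once if the red oiler is moved more than 3 cm (distance of red_oiler from where it was at the start of the episode above 0.03 m).
It fails at once if the key oil is moved more than 3 cm (distance of key_oil from where it was at the start of the episode above 0.03 m).
Of cell_a, cell_b, cell_c only 2 to 3 are there at a start; the rules pass over those that are not, and their reading is None.
At some moment in a run one of carrier_a, carrier_b, carrier_c may be knocked a few centimetres aside while the robot is not near it.
It also fails if it takes over 210 s, if anything falls off the work surface, if the arm or the gripper's body presses on something with over 40 N, if the wrist force passes 120 N, or if a joint passes its speed limit or range.

## Working session

There is one attempt and no reset: what is moved stays moved. The work goes in short steps, Python scripts to look and compute and a shell command to move; the robot and the scene stay as the last step left them, time stands still between calls to the robot, and variables do not carry over. Pictures are saved under pics/ and viewed, about 12 in all and at most 16, crops included, and the job is handed in when it is done.

```bash
ls; mkdir -p pics
python3 - <<'E'
from workcell import bot
import cv2
for n in("top","side"):
    im=bot.camera(n); cv2.imwrite(f"pics/{n}0.png",im[:,:,::-1])
    c=bot.get_calibration(n); print(n,c["intrinsics"],c["pose"])
print(bot.get_obs())
E
```

```text
pics
top [[435.04856823   0.         319.63792165]
 [  0.         435.04856823 200.97853574]
 [  0.           0.           1.        ]] [[-0.02097245 -0.98984286  0.14061034  0.35978258]
 [-0.9996412   0.02310505  0.01355119 -0.04876133]
 [-0.01666235 -0.14027568 -0.98997227  1.63108597]
 [ 0.          0.          0.          1.        ]]
side [[363.51600583   0.         318.35258626]
 [  0.         363.51600583 200.29630468]
 [  0.           0.           1.        ]] [[ 0.80145308  0.48510573 -0.34977907  1.00120682]
 [ 0.59798128 -0.64065696  0.48163995 -0.59589807]
 [ 0.0095579  -0.59517316 -0.80354064  1.04404091]
 [ 0.          0.          0.          1.        ]]
{'time': 0.1, 'q': array([-6.64617399e+01,  5.00915024e+00,  1.00386063e+01,  9.50975625e+01,
       -3.67410922e-05,  8.99980029e+01]), 'qd': array([-0.06313287, -0.0297217 ,  0.0423698 , -0.06721045,  0.02212013,
       -0.0334796 ]), 'joint_efforts': array([-2.46812915e-04, -5.21563697e+01,  4.65650833e+01,  1.60935649e-02,
        4.39128951e-05, -3.01852005e-06]), 'ee_pos': array([ 0.21957204, -0.50406085,  0.23063895]), 'tcp_rot': array([-1.79931894e+02,  3.43671876e-05,  2.35402572e+01]), 'wrist_force': array([-0.00206057,  0.29033008,  0.18891073]), 'torque': array([-0.01228493,  0.0299441 , -0.02445701]), 'opening': 0.08511245940168566}
```

View pics/top0.png

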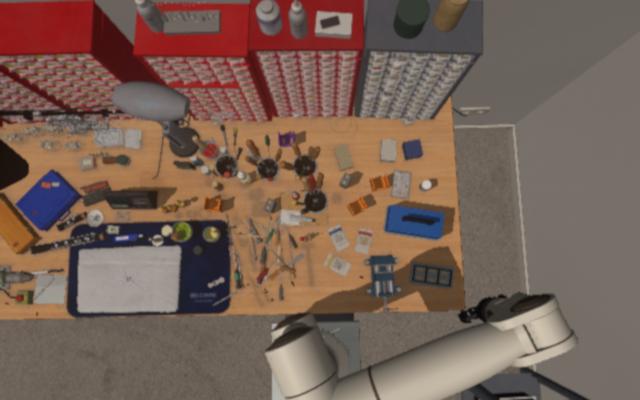

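View pics/side0.png

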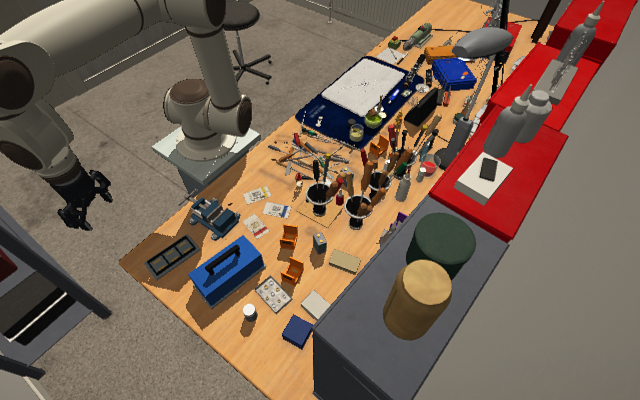

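The top picture shows the cover at (415,221), a small open frame at (432,275), and orange carriers at (380,183), (358,205) and (214,203). Grey cells may be at (347,180), (270,204) and possibly (217,183). There is a purple one at (287,139).

```bash
cat > h.py <<'E'
from workcell import bot
import numpy as np, cv2
CAL={n:bot.get_calibration(n) for n in("top","side")}
def ray(n,uv):
    c=CAL[n]; d=c["pose"][:3,:3]@np.linalg.solve(c["intrinsics"],[uv[0],uv[1],1.]); return c["pose"][:3,3],d
def at(n,uv,z):
    o,d=ray(n,uv); return (o+d*(z-o[2])/d[2])[:2]
def proj(n,p):
    c=CAL[n]; T=np.linalg.inv(c["pose"]); q=c["intrinsics"]@(T[:3,:3]@np.asarray(p,float)+T[:3,3]); return q[:2]/q[2]
def crop(n,box,name,s):
    im=bot.camera(n); x0,y0,x1,y1=box
    cv2.imwrite(f"pics/{name}.png",cv2.resize(im[y0:y1,x0:x1,::-1],None,fx=s,fy=s,interpolation=cv2.INTER_CUBIC))
E
python3 - <<'E'
from h import *
import pickle
crop("top",(190,125,470,300),"t1",2.8); crop("side",(140,140,440,350),"s1",2.6)
np.set_printoptions(precision=4,suppress=True)
for n in("top","side"):
    for t in("unit","cover","cover_handle","carrier_a","cell_a","paste_jar","red_oiler","key_oil"):
        for d in bot.mark_of(n,t):
            z={"cover":.008,"cover_handle":.119}.get(t,0)
            print(n,t,round(d["confidence"],2),np.round(d["uv"],1),at(n,d["uv"],z))
print(bot.get_obs()["time"])
E
```

```text
top unit 0.65 [427.7 276.5] [ 0.3014 -0.4183]
top cover 0.96 [409.7 223.2] [ 0.4988 -0.3606]
top cover_handle 0.86 [418.  216.9] [ 0.5106 -0.3691]
top carrier_a 0.81 [374.6 187.6] [ 0.6379 -0.2361]
top carrier_a 0.7 [209.9 206.3] [0.5808 0.3906]
top carrier_a 0.59 [286.4 138.9] [0.8371 0.0971]
top carrier_a 0.49 [357.3 207.1] [ 0.5648 -0.1681]
top cell_a 0.64 [270.6 207.9] [0.5693 0.1597]
top cell_a 0.49 [345.3 181.8] [ 0.6629 -0.1257]
top cell_a 0.48 [429.8 222.3] [ 0.5012 -0.4373]
top paste_jar 0.53 [420.6 185.3] [ 0.6425 -0.4105]
top red_oiler 0.46 [305.4 239.6] [0.4468 0.0299]
top key_oil 0.62 [424.4 187. ] [ 0.6357 -0.4245]
top key_oil 0.6 [243.7 179.9] [0.6796 0.2623]
side unit 0.79 [172.5 257. ] [ 0.3104 -0.4315]
side unit 0.54 [232.6 274.6] [ 0.5063 -0.3599]
side cover 0.62 [229.4 276.9] [ 0.5076 -0.3731]
side cover_handle 0.94 [219.4 255.8] [ 0.4919 -0.3679]
side cover_handle 0.71 [384.7 181.9] [0.7278 0.1512]
side carrier_a 0.86 [290.4 275.5] [ 0.651  -0.2547]
side carrier_a 0.84 [378.2 151.4] [0.5918 0.3677]
side carrier_a 0.57 [289.1 241.9] [ 0.5719 -0.1648]
side carrier_a 0.43 [400.6 229.1] [0.8412 0.1007]
side cell_a 0.62 [346.3 183.8] [0.5838 0.1533]
side cell_a 0.56 [318.8 245.6] [ 0.6582 -0.1171]
side cell_a 0.48 [208.9 290.2] [ 0.4854 -0.4392]
side cell_a 0.24 [222.4 255.8] [ 0.434  -0.3329]
side paste_jar 0.57 [298.4 185.6] [0.4479 0.0395]
side paste_jar 0.47 [249.4 314.1] [ 0.6328 -0.4194]
side red_oiler 0.42 [297.7 184.9] [0.4438 0.0405]
side red_oiler 0.29 [221.6 257. ] [ 0.4351 -0.3374]
1.0
```

View pics/t1.png

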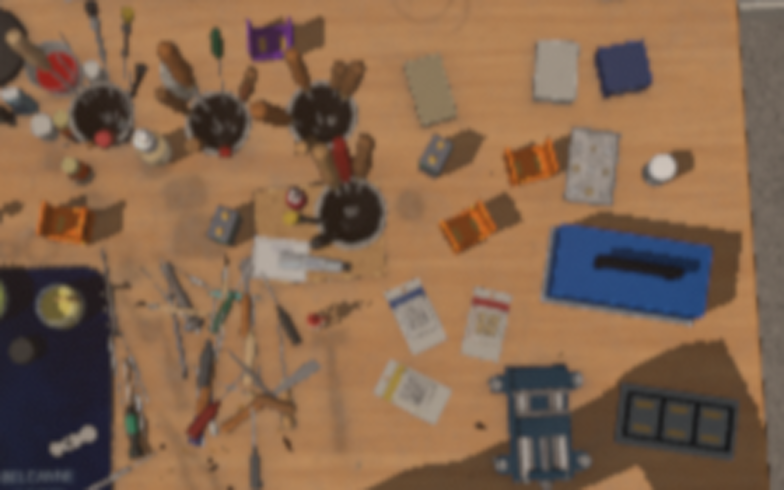

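View pics/s1.png

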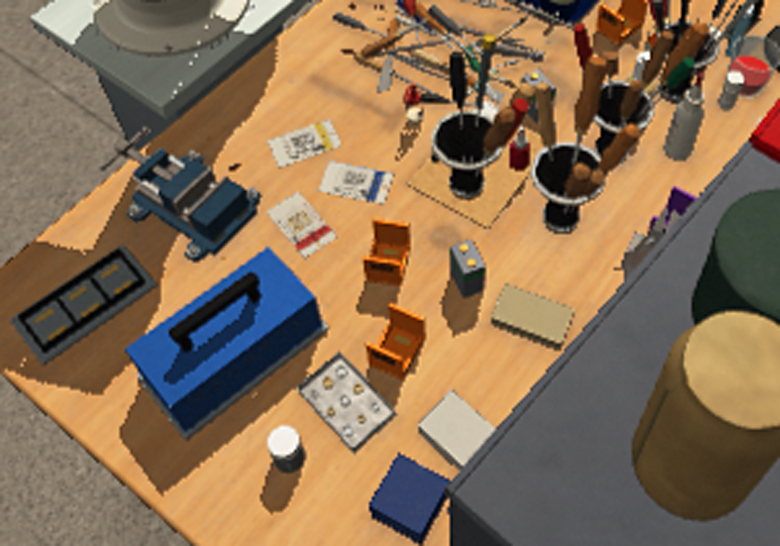

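The small frame at (432,275) is the look-alike. The larger unit sits under the cover at (415,221). The job's carriers are the orange ones, not the purple one at (287,139). Only two cells show: (346,181) and (271,206). Next I fit models to the masks for accurate poses.

```bash
cat >> h.py <<'E'
from scipy.optimize import minimize
def box(x,y,z0,z1,cx=0,cy=0): return np.array([[cx+i*x/2,cy+j*y/2,z] for i in(-1,1) for j in(-1,1) for z in(z0,z1)])
M={"cover":[box(92,194,0,74),box(16,110,104,118),box(12,12,74,104,0,45),box(12,12,74,104,0,-45)],
"carrier":[box(60,46,0,14),box(5,46,0,54,27.5),box(5,46,0,54,-27.5)],"cell":[box(44,30,0,62)]}
S=8
def render(n,model,p,z,ext):
    x0,y0,x1,y1=ext; im=np.zeros(((y1-y0)*S,(x1-x0)*S),np.uint8); c,s=np.cos(p[2]),np.sin(p[2])
    for b in M[model]:
        w=np.c_[p[0]+(c*b[:,0]-s*b[:,1])/1e3,p[1]+(s*b[:,0]+c*b[:,1])/1e3,z+b[:,2]/1e3]
        uv=np.array([proj(n,q) for q in w]); q=((uv+.5-[x0,y0])*S*16).astype(np.int32)
        cv2.fillConvexPoly(im,cv2.convexHull(q),255,cv2.LINE_8,4)
    return cv2.resize(im,None,fx=1/S,fy=1/S,interpolation=cv2.INTER_AREA)/255.
def fit(masks,model,p0,z,yaws):
    """masks: {camera: bool picture}; returns cost, [x,y,yaw]"""
    E={}
    for n,m in masks.items():
        u=proj(n,[p0[0],p0[1],z+.03]).astype(int); r=60 if model=="cover" else 28
        E[n]=(max(u[0]-r,0),max(u[1]-r,0),min(u[0]+r,640),min(u[1]+r,400))
    def cost(v):
        p=[v[0]/1e3,v[1]/1e3,v[2]/50]; t=0
        for n,m in masks.items():
            e=E[n]; a=render(n,model,p,z,e); b=m[e[1]:e[3],e[0]:e[2]].astype(float); t+=np.abs(a-b).sum()/b.sum()
        return t
    best=None
    for y in yaws:
        v=np.array([p0[0]*1e3,p0[1]*1e3,np.radians(y)*50])
        r=minimize(cost,v,method="Nelder-Mead",options=dict(initial_simplex=[v,v+[8,0,0],v+[0,8,0],v+[0,0,10]],xatol=.1,fatol=1e-4,maxiter=150))
        if best is None or r.fun<best[0]: best=(r.fun,[r.x[0]/1e3,r.x[1]/1e3,np.degrees(r.x[2]/50)])
    return round(best[0],3),np.round(best[1],4)
def nearest(ms,n,p,z=.03,tol=14):
    u=proj(n,[p[0],p[1],z]); b=[(np.hypot(*(np.mean(np.nonzero(m["pixels"]),1)[::-1]-u)),i) for i,m in enumerate(ms)]
    b=[x for x in b if x[0]<tol]; return ms[min(b)[1]]["pixels"] if b else None
def fits(model,cls,guesses,z,yaws):
    ms={}
    for n in("top","side"): bot.camera(n); ms[n]=bot.masks_of(n,cls)
    for g in guesses:
        mm={n:nearest(ms[n],n,g) for n in ms}; mm={n:m for n,m in mm.items() if m is not None}
        for k in [mm]+[{n:m} for n,m in mm.items()]:
            if k and (k is mm or len(mm)>1): print(model,list(k),*fit(k,model,g,z,yaws))
E
python3 - <<'E'
from h import *
fits("cover","cover",[(.507,-.37)],.008,(0,-10,10))
fits("carrier","carrier_a",[(.645,-.245),(.568,-.167),(.586,.38)],0,range(0,180,30))
fits("cell","cell_a",[(.66,-.122),(.576,.157)],0,range(0,180,30))
print(bot.get_obs()["time"])
E
```

```text
cover ['top', 'side'] 0.091 [  0.5024  -0.367  -10.1847]
cover ['top'] 0.054 [ 0.5014 -0.3664 -9.4467]
cover ['side'] 0.03 [  0.5033  -0.3676 -10.5508]
carrier ['top', 'side'] 0.16 [  0.6548  -0.249  100.9704]
carrier ['top'] 0.084 [  0.6542  -0.2486 101.1224]
carrier ['side'] 0.065 [  0.6557  -0.2495 101.6537]
carrier ['top', 'side'] 0.256 [  0.5689  -0.1618 118.6647]
carrier ['top'] 0.118 [  0.5677  -0.1619 -61.6566]
carrier ['side'] 0.103 [  0.5708  -0.1618 121.0893]
carrier ['top', 'side'] 0.28 [ 0.5874  0.3721 79.059 ]
carrier ['top'] 0.126 [ 0.587   0.372  78.6141]
carrier ['side'] 0.147 [ 0.588   0.372  78.3276]
cell ['top', 'side'] 0.263 [  0.6626  -0.1228 -35.1083]
cell ['top'] 0.082 [  0.6625  -0.1229 -31.2404]
cell ['side'] 0.157 [ 6.621000e-01 -1.224000e-01  1.430696e+02]
cell ['side'] 1.238 [  0.5746   0.1562 119.1307]
1.6
```

```bash
cat >> h.py <<'E'
from scipy.spatial.transform import Rotation as R
def plan(*wps,cm=4.0,show=True):
    """print how far to go, per row, in tool axes, through waypoints (x,y,z,yaw[,max cm per row])"""
    o=bot.get_obs(); p=np.array(o["ee_pos"]); r=R.from_euler("xyz",o["tcp_rot"],degrees=True)
    for w in wps:
        t=np.array(w[:3]); q=R.from_euler("xyz",[180,0,w[3]],degrees=True); c=w[4] if len(w)>4 else cm
        rv=(r.inv()*q).as_rotvec(); n=max(1,int(np.ceil(max(np.linalg.norm(t-p)*100/c,np.linalg.norm(rv)/.118))))
        d=(t-p)/n
        for i in range(n):
            print("  ",[float(round(v,2)) for v in r.inv().apply(d)*100]+[float(round(v,3)) for v in rv/n]); r=r*R.from_rotvec(rv/n)
        print(" -- at",w); p=t; r=q
    print("now",np.round(o["ee_pos"],4),np.round(o["tcp_rot"],1),"open",round(o["opening"],4),"F",np.round(o["wrist_force"],1),"t",round(o["time"],1))
E
python3 -c "
from h import *
plan((.5024,-.367,.22,79.8),(.5024,-.367,.102,79.8,3))"
```

```text
[3.49, -0.14, 0.13, -0.0, 0.0, -0.109]
   [3.48, 0.24, 0.13, -0.0, 0.0, -0.109]
   [3.44, 0.62, 0.13, -0.0, 0.0, -0.109]
   [3.35, 0.99, 0.13, -0.0, 0.0, -0.109]
   [3.22, 1.35, 0.13, -0.0, 0.0, -0.109]
   [3.06, 1.69, 0.13, -0.0, 0.0, -0.109]
   [2.86, 2.01, 0.13, -0.0, 0.0, -0.109]
   [2.62, 2.31, 0.13, -0.0, 0.0, -0.109]
   [2.35, 2.58, 0.13, -0.0, 0.0, -0.109]
 -- at (0.5024, -0.367, 0.22, 79.8)
   [-0.0, -0.0, 2.95, 0.0, 0.0, 0.0]
   [-0.0, -0.0, 2.95, 0.0, 0.0, 0.0]
   [-0.0, -0.0, 2.95, 0.0, 0.0, 0.0]
   [-0.0, -0.0, 2.95, 0.0, 0.0, 0.0]
 -- at (0.5024, -0.367, 0.102, 79.8, 3)
now [ 0.2196 -0.5043  0.2313] [180.    0.   23.5] open 0.0856 F [-0.4  0.3  0.4] t 1.6
```

```bash
python3 -m pendant '[[[3.5,-0.1,0.1,0,0,-0.109,100],[3.5,0.25,0.1,0,0,-0.109,100],[3.4,0.6,0.1,0,0,-0.109,100],[3.35,1,0.1,0,0,-0.109,100],[3.2,1.35,0.1,0,0,-0.109,100]]]'
python3 -m pendant '[[[3.05,1.7,0.1,0,0,-0.109,100],[2.85,2,0.1,0,0,-0.109,100],[2.6,2.3,0.1,0,0,-0.109,100],[2.35,2.6,0.1,0,0,-0.109,100],[0,0,0,0,0,0,100]]]'
python3 -c "
from h import *
plan((.5024,-.367,.17,79.8),(.5024,-.367,.102,79.8,3))"
```

```text
time: 2.02
ee_pos: [0.3766, -0.4292, 0.2264]
tcp_rot: [180.0, 0.1, 55.2]
wrist_force: [1.3, 0.1, 0.6]
opening: 0.0855
time: 2.43
ee_pos: [0.5113, -0.3594, 0.221]
tcp_rot: [180.0, 0.1, 82.1]
wrist_force: [0.7, 0.2, 0.4]
opening: 0.0851
   [-0.44, -0.39, 2.55, 0.0, 0.001, 0.02]
   [-0.45, -0.38, 2.55, 0.0, 0.001, 0.02]
 -- at (0.5024, -0.367, 0.17, 79.8)
   [-0.0, -0.0, 2.27, 0.0, 0.0, 0.0]
   [-0.0, -0.0, 2.27, 0.0, 0.0, 0.0]
   [-0.0, -0.0, 2.27, 0.0, 0.0, 0.0]
 -- at (0.5024, -0.367, 0.102, 79.8, 3)
now [ 0.5113 -0.3594  0.221 ] [1.80e+02 1.00e-01 8.21e+01] open 0.0851 F [0.7 0.2 0.4] t 2.4
```

```bash
python3 -m pendant '[[[-0.5,-0.4,2.5,0,0,0.02,100],[-0.4,-0.4,2.5,0,0,0.02,100],[0,0,0,0,0,0,100],[0,0,0,0,0,0,100]]]'
python3 -c "
from h import *
plan((.5024,-.367,.102,79.8,2.5))"
```

```text
time: 2.77
ee_pos: [0.505, -0.3651, 0.1698]
tcp_rot: [179.9, 0.1, 80.1]
wrist_force: [0.5, 0.1, 0.1]
opening: 0.0856
   [-0.07, -0.08, 2.26, 0.0, 0.001, 0.002]
   [-0.07, -0.08, 2.26, 0.0, 0.001, 0.002]
   [-0.08, -0.08, 2.26, 0.0, 0.001, 0.002]
 -- at (0.5024, -0.367, 0.102, 79.8, 2.5)
now [ 0.505  -0.3651  0.1698] [1.799e+02 1.000e-01 8.010e+01] open 0.0856 F [0.5 0.1 0.1] t 2.8
```

```bash
python3 -m pendant '[[[-0.1,-0.1,2.2,0,0,0.003,100],[-0.1,-0.1,2.2,0,0,0.003,100],[-0.1,-0.1,2.2,0,0,0.002,100],[0,0,0,0,0,0,100],[0,0,0,0,0,0,100]]]'
python3 -m pendant '[[[0,0,0,0,0,0,0],[0,0,0,0,0,0,0],[0,0,0,0,0,0,0],[0,0,0,0,0,0,0],[0,0,0,0,0,0,0]]]' 80
python3 -m pendant '[[[0,0,0,0,0,0,0],[0,0,0,0,0,0,0],[0,0,0,0,0,0,0]]]'
python3 -c "
from h import *
plan((.5024,-.367,.102,79.8,2.5))"
```

```text
time: 3.18
ee_pos: [0.5028, -0.3699, 0.1102]
tcp_rot: [179.5, 0.3, 79.6]
wrist_force: [0.6, -0.3, 0.6]
opening: 0.0853
time: 3.6
ee_pos: [0.505, -0.3716, 0.1182]
tcp_rot: [179.1, 0.5, 79.6]
wrist_force: [-0.7, 0.6, -0.1]
opening: 0.0253
time: 3.85
ee_pos: [0.505, -0.3716, 0.1188]
tcp_rot: [179.1, 0.5, 79.6]
wrist_force: [-1.4, -0.5, -0.3]
opening: 0.0135
   [0.42, -0.37, 1.67, 0.016, 0.009, -0.003]
 -- at (0.5024, -0.367, 0.102, 79.8, 2.5)
now [ 0.505  -0.3716  0.1188] [179.1   0.5  79.6] open 0.0135 F [-1.4 -0.5 -0.3] t 3.9
```

```bash
python3 -m pendant '[[[0,0,0,0,0,0,100],[0,0,0,0,0,0,100],[0,0,0,0,0,0,100],[0,0,0,0,0,0,100],[0,0,0,0,0,0,100]]]'
python3 -c "
from h import *
plan((.5024,-.367,.102,79.8,1.))"
```

```text
time: 4.27
ee_pos: [0.505, -0.3715, 0.1187]
tcp_rot: [179.1, 0.5, 79.6]
wrist_force: [0.4, 0.2, -0.1]
opening: 0.0732
   [0.21, -0.18, 0.83, 0.008, 0.004, -0.002]
   [0.2, -0.18, 0.83, 0.008, 0.004, -0.002]
 -- at (0.5024, -0.367, 0.102, 79.8, 1.0)
now [ 0.505  -0.3715  0.1187] [179.1   0.5  79.6] open 0.0732 F [ 0.4  0.2 -0.1] t 4.3
```

```bash
python3 -m pendant '[[[0.2,-0.2,0.8,0.008,0.004,0,100],[0.2,-0.2,0.8,0.008,0.004,0,100]]]'
python3 -m pendant '[[[0,0,0,0,0,0,100]]]'
python3 -m pendant '[[[0,0,0,0,0,0,100]]]'
python3 -m pendant '[[[0,0,0,0,0,0,100]]]'
python3 -c "
from h import *
plan((.5024,-.367,.102,79.8,1.))"
```

```text
time: 4.43
ee_pos: [0.5026, -0.3675, 0.1037]
tcp_rot: [179.9, 0.1, 79.6]
wrist_force: [0.6, -0.0, 0.1]
opening: 0.0854
time: 4.52
ee_pos: [0.5019, -0.3667, 0.1015]
tcp_rot: [-180.0, 0.0, 79.6]
wrist_force: [-0.2, -0.3, -0.1]
opening: 0.0852
time: 4.6
ee_pos: [0.5016, -0.3665, 0.1007]
tcp_rot: [-179.9, -0.0, 79.6]
wrist_force: [-0.5, 0.0, 0.4]
opening: 0.0856
time: 4.68
ee_pos: [0.5015, -0.3663, 0.1002]
tcp_rot: [-179.9, -0.0, 79.6]
wrist_force: [-0.1, 0.1, -0.4]
opening: 0.0855
   [-0.05, 0.1, -0.18, -0.002, -0.001, -0.003]
 -- at (0.5024, -0.367, 0.102, 79.8, 1.0)
now [ 0.5015 -0.3663  0.1002] [-179.9   -0.    79.6] open 0.0855 F [-0.1  0.1 -0.4] t 4.7
```

```bash
python3 -m pendant '[[[0,0,-0.1,0,0,0,0],[0,0,0,0,0,0,0],[0,0,0,0,0,0,0],[0,0,0,0,0,0,0],[0,0,0,0,0,0,0]]]' 80
python3 -m pendant '[[[0,0,0,0,0,0,0],[0,0,0,0,0,0,0],[0,0,0,0,0,0,0],[0,0,0,0,0,0,0]]]'
python3 -c "
from h import *
plan((.5024,-.367,.102,79.8,1.))"
```

```text
time: 5.1
ee_pos: [0.5017, -0.3665, 0.1018]
tcp_rot: [-179.9, -0.0, 79.6]
wrist_force: [0.0, 0.3, 0.2]
opening: 0.0255
time: 5.43
ee_pos: [0.5018, -0.3665, 0.102]
tcp_rot: [-179.9, -0.0, 79.6]
wrist_force: [0.3, 0.1, 0.3]
opening: 0.0148
   [-0.03, 0.06, -0.0, -0.001, -0.0, -0.003]
 -- at (0.5024, -0.367, 0.102, 79.8, 1.0)
now [ 0.5018 -0.3665  0.102 ] [-179.9   -0.    79.6] open 0.0148 F [0.3 0.1 0.3] t 5.4
```

```bash
python3 -m pendant '[[[0,0,-1,0,0,0,0],[0,0,-2,0,0,0,0],[0,0,-2.5,0,0,0,0],[0,0,-2.5,0,0,0,0],[0,0,-1.5,0,0,0,0]]]'
python3 -c "
from h import *
plan((.435,-.112,.205,90,3.))"
```

```text
time: 5.85
ee_pos: [0.4993, -0.3647, 0.1965]
tcp_rot: [-179.3, -0.3, 79.6]
wrist_force: [0.8, -0.6, -2.2]
opening: 0.0144
   [2.63, -1.21, -0.07, -0.001, -0.001, -0.02]
   [2.66, -1.16, -0.07, -0.001, -0.001, -0.02]
   [2.68, -1.1, -0.07, -0.001, -0.001, -0.02]
   [2.7, -1.05, -0.08, -0.001, -0.001, -0.02]
   [2.72, -0.99, -0.08, -0.001, -0.001, -0.02]
   [2.74, -0.94, -0.08, -0.001, -0.001, -0.02]
   [2.76, -0.88, -0.09, -0.001, -0.001, -0.02]
   [2.78, -0.83, -0.09, -0.001, -0.001, -0.02]
   [2.79, -0.77, -0.09, -0.001, -0.001, -0.02]
 -- at (0.435, -0.112, 0.205, 90, 3.0)
now [ 0.4993 -0.3647  0.1965] [-179.3   -0.3   79.6] open 0.0144 F [ 0.8 -0.6 -2.2] t 5.8
```

```bash
python3 -m pendant '[[[2.6,-1.2,-0.1,0,0,-0.02,0],[2.6,-1.1,-0.1,0,0,-0.02,0],[2.7,-1.1,-0.1,0,0,-0.02,0],[2.7,-1,-0.1,0,0,-0.02,0],[2.7,-1,-0.1,0,0,-0.02,0]]]'
python3 -m pendant '[[[2.7,-0.9,-0.1,0,0,-0.02,0],[2.7,-0.9,-0.1,0,0,-0.02,0],[2.5,-0.8,-0.1,0,0,-0.02,0],[1,-0.3,0,0,0,0,0],[0,0,0,0,0,0,0]]]'
python3 -c "
from h import *
crop('side',(140,140,440,350),'s2',2.6)
plan((.435,-.112,.205,90,3.),(.435,-.112,.104,90,2.))"
```

```text
time: 6.27
ee_pos: [0.4646, -0.2262, 0.2079]
tcp_rot: [-179.6, -0.1, 85.2]
wrist_force: [0.7, -0.6, -1.8]
opening: 0.0143
time: 6.68
ee_pos: [0.4372, -0.1276, 0.2155]
tcp_rot: [-179.8, -0.2, 89.0]
wrist_force: [-0.3, 0.2, -2.8]
opening: 0.0142
   [1.64, -0.28, 1.06, -0.003, -0.003, -0.017]
 -- at (0.435, -0.112, 0.205, 90, 3.0)
   [0.0, -0.0, 1.68, 0.0, 0.0, 0.0]
   [0.0, -0.0, 1.68, 0.0, 0.0, 0.0]
   [0.0, -0.0, 1.68, 0.0, 0.0, 0.0]
   [0.0, -0.0, 1.68, 0.0, 0.0, 0.0]
   [0.0, -0.0, 1.68, 0.0, 0.0, 0.0]
   [0.0, -0.0, 1.68, 0.0, 0.0, 0.0]
 -- at (0.435, -0.112, 0.104, 90, 2.0)
now [ 0.4375 -0.1284  0.2156] [-179.8   -0.2   89. ] open 0.0145 F [ 1.   0.1 -3.2] t 6.7
```

View pics/s2.png

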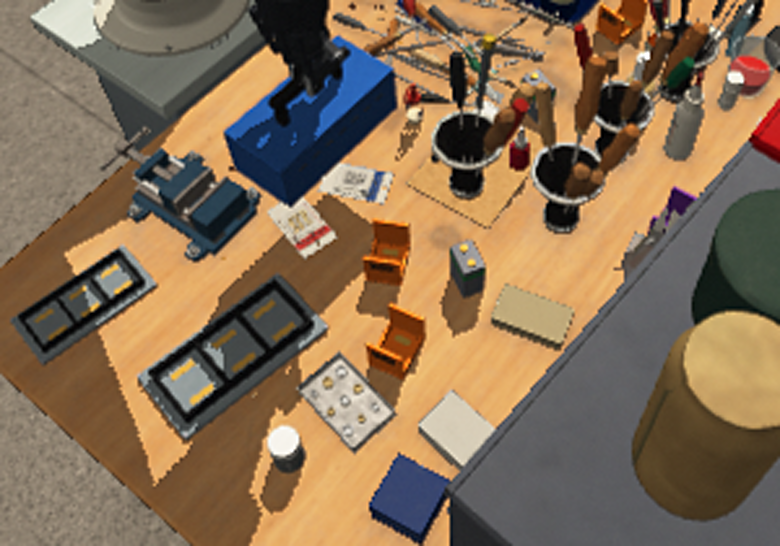

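The cover hangs in the gripper over the card area, and the large unit is exposed at crop (233,355). Now I lower the cover.

```bash
python3 -m pendant '[[[1.5,-0.3,2,0,0,-0.017,0],[0,0,2.5,0,0,0,0],[0,0,2.5,0,0,0,0],[0,0,2,0,0,0,0],[0,0,1,0,0,0,0]]]'
python3 -c "
from h import *
plan((.435,-.112,.095,90,1.))"
```

```text
time: 7.15
ee_pos: [0.4382, -0.1174, 0.1161]
tcp_rot: [179.8, 0.0, 89.8]
wrist_force: [0.4, -0.3, -3.1]
opening: 0.0145
   [0.18, -0.11, 0.7, 0.001, 0.0, -0.001]
   [0.18, -0.11, 0.7, 0.001, 0.0, -0.001]
   [0.18, -0.11, 0.7, 0.001, 0.0, -0.001]
 -- at (0.435, -0.112, 0.095, 90, 1.0)
now [ 0.4382 -0.1174  0.1161] [179.8   0.   89.8] open 0.0145 F [ 0.4 -0.3 -3.1] t 7.2
```

```bash
python3 -m pendant '[[[0,-0.1,0.7,0,0,0,0],[0,-0.1,0.6,0,0,0,0],[0,0,0.3,0,0,0,0]]]'
python3 -m pendant '[[[0,0,0.15,0,0,0,0],[0,0,0.15,0,0,0,0]]]'
python3 -m pendant '[[[0,0,0.1,0,0,0,0],[0,0,0.1,0,0,0,0]]]'
```

```text
time: 7.4
ee_pos: [0.4359, -0.1194, 0.098]
tcp_rot: [179.9, 0.0, 89.6]
wrist_force: [-0.7, 0.1, -2.8]
opening: 0.0144
time: 7.57
ee_pos: [0.4364, -0.1201, 0.0956]
tcp_rot: [179.9, 0.1, 89.6]
wrist_force: [1.5, -0.7, 0.3]
opening: 0.0149
time: 7.73
ee_pos: [0.4373, -0.1202, 0.0953]
tcp_rot: [179.7, 0.1, 89.6]
wrist_force: [-1.1, 1.5, 2.8]
opening: 0.0149
```

```bash
python3 -m pendant '[[[0,0,0,0,0,0,100],[0,0,0,0,0,0,100],[0,0,0,0,0,0,100],[0,0,0,0,0,0,100],[0,0,0,0,0,0,100]]]'
python3 -m pendant '[[[0,0,-1.5,0,0,0,100],[0,0,-3,0,0,0,100],[0,0,-3.5,0,0,0,100],[0,0,-3.5,0,0,0,100],[0,0,0,0,0,0,100]]]'
python3 - <<'E'
from h import *
M["unit"]=[box(104,204,0,8),box(78,180,8,22)]
fits("unit","unit",[(.502,-.367)],0,(-10,))
fits("carrier","carrier_a",[(.655,-.249),(.569,-.162)],0,range(0,180,30))
fits("cell","cell_a",[(.662,-.122),(.576,.157)],0,range(0,180,30))
fits("cover","cover",[(.437,-.12)],0,(0,))
m=bot.masks_of("top","cell_a"); print([(np.round(x["extent"]),x["pixels"].sum(),x["confidence"]) for x in m])
plan((.66,-.122,.2,60))
E
```

```text
time: 8.15
ee_pos: [0.4387, -0.1205, 0.0974]
tcp_rot: [179.5, 0.2, 89.6]
wrist_force: [0.1, -0.4, 0.4]
opening: 0.074
time: 8.57
ee_pos: [0.4359, -0.1197, 0.2148]
tcp_rot: [179.8, 0.1, 89.6]
wrist_force: [0.3, 0.1, 0.4]
opening: 0.0852
unit ['top', 'side'] 0.088 [ 0.5025 -0.3675 -9.9171]
unit ['top'] 0.048 [ 0.5023 -0.3668 -9.8002]
unit ['side'] 0.038 [  0.503   -0.3682 -10.5845]
carrier ['top', 'side'] 0.491 [ 0.653  -0.2482 98.9387]
carrier ['top'] 0.174 [  0.653   -0.2485 100.453 ]
carrier ['side'] 0.312 [ 0.6532 -0.2491 93.6369]
carrier ['top', 'side'] 0.954 [  0.5697  -0.1626 117.1529]
carrier ['top'] 0.773 [ 0.5788 -0.172  63.2305]
carrier ['side'] 0.071 [  0.5697  -0.1621 118.0728]
cell ['top', 'side'] 0.485 [ 6.64400e-01 -1.22800e-01  1.50302e+02]
cell ['top'] 0.377 [ 6.630000e-01 -1.230000e-01  1.600128e+02]
cell ['side'] 0.063 [ 6.641000e-01 -1.223000e-01  1.488679e+02]
cell ['top', 'side'] 2.176 [  0.5771   0.1568 120.3952]
cell ['top'] 0.215 [  0.5767   0.1577 -31.0309]
cell ['side'] 1.86 [  0.5724   0.1562 119.805 ]
cover ['side'] 0.037 [ 0.4367 -0.1189 -1.0569]
[(array([264., 199., 277., 211.]), np.int64(145), 0.49), (array([341., 171., 353., 185.]), np.int64(106), 0.42)]
   [-0.02, 3.76, 0.13, -0.001, 0.0, 0.086]
   [0.3, 3.75, 0.13, -0.001, 0.0, 0.086]
   [0.62, 3.71, 0.13, -0.001, 0.0, 0.086]
   [0.94, 3.64, 0.13, -0.001, 0.0, 0.086]
   [1.25, 3.55, 0.14, -0.001, 0.0, 0.086]
   [1.55, 3.43, 0.14, -0.001, 0.0, 0.086]
 -- at (0.66, -0.122, 0.2, 60)
now [ 0.4342 -0.1192  0.2085] [-179.8   -0.    89.6] open 0.0857 F [-0.3  0.1 -0.1] t 9.4
```

Run:
```python
from h import *
crop("top",(250,160,400,220),"t3",5)
plan((.6635,-.1225,.2,149))
```

```text
[-0.02, 2.55, 0.08, -0.0, -0.0, -0.115]
   [-0.31, 2.53, 0.09, -0.0, -0.0, -0.115]
   [-0.6, 2.48, 0.09, -0.0, -0.0, -0.115]
   [-0.88, 2.39, 0.09, -0.0, -0.0, -0.115]
   [-1.15, 2.27, 0.09, -0.0, -0.0, -0.115]
   [-1.4, 2.13, 0.09, -0.0, -0.0, -0.115]
   [-1.64, 1.95, 0.09, -0.0, -0.0, -0.115]
   [-1.85, 1.75, 0.09, -0.0, -0.0, -0.115]
   [-2.04, 1.53, 0.09, -0.0, -0.0, -0.115]
 -- at (0.6635, -0.1225, 0.2, 149)
now [ 0.4342 -0.1192  0.2085] [-179.8   -0.    89.6] open 0.0852 F [0.6 0.8 0.1] t 9.5
```

View pics/t3.png

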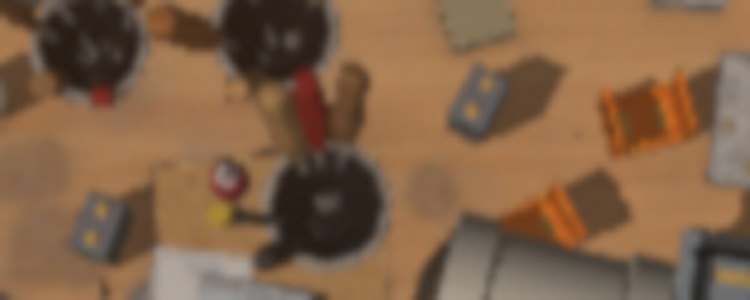

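Both cells show their studs at (472,107)/(487,82) and (90,238)/(102,208) in the crop. That confirms long axes near -31° and about -25°. I go to cell A.

```bash
python3 -m pendant '[[[0,2.5,0.1,0,0,-0.115,100],[-0.3,2.5,0.1,0,0,-0.115,100],[-0.6,2.5,0.1,0,0,-0.115,100],[-0.9,2.4,0.1,0,0,-0.115,100],[-1.15,2.3,0.1,0,0,-0.115,100]]]' >/dev/null
python3 -m pendant '[[[-1.4,2.1,0.1,0,0,-0.115,100],[-1.6,1.9,0.1,0,0,-0.115,100],[-1.8,1.7,0.1,0,0,-0.115,100],[-2,1.5,0.1,0,0,-0.1,100],[0,0,0,0,0,0,100]]]'
python3 -c "
from h import *
plan((.6635,-.1225,.12,149,2.5),(.6635,-.1225,.03,149,2))"
```

```text
time: 10.3
ee_pos: [0.6711, -0.1188, 0.1971]
tcp_rot: [-179.9, -0.1, 150.9]
wrist_force: [0.9, 0.0, 0.5]
opening: 0.0857
   [0.12, -0.17, 1.93, -0.0, -0.001, 0.008]
   [0.12, -0.17, 1.93, -0.0, -0.001, 0.008]
   [0.12, -0.17, 1.93, -0.0, -0.001, 0.008]
   [0.12, -0.18, 1.93, -0.0, -0.001, 0.008]
 -- at (0.6635, -0.1225, 0.12, 149, 2.5)
   [0.0, -0.0, 1.8, 0.0, 0.0, 0.0]
   [0.0, -0.0, 1.8, 0.0, 0.0, 0.0]
   [0.0, -0.0, 1.8, 0.0, 0.0, 0.0]
   [0.0, -0.0, 1.8, 0.0, 0.0, 0.0]
   [0.0, -0.0, 1.8, 0.0, 0.0, 0.0]
 -- at (0.6635, -0.1225, 0.03, 149, 2)
now [ 0.6711 -0.1188  0.1971] [-1.799e+02 -1.000e-01  1.509e+02] open 0.0857 F [0.9 0.  0.5] t 10.3
```

```bash
python3 -m pendant '[[[0.15,-0.2,1.9,0,0,0.008,100],[0.15,-0.2,1.9,0,0,0.008,100],[0.15,-0.2,1.9,0,0,0.008,100],[0.1,-0.1,1.5,0,0,0.008,100],[0,0,0,0,0,0,100]]]'
python3 -c "
from h import *
plan((.6635,-.1225,.03,149,2))"
```

```text
time: 10.72
ee_pos: [0.664, -0.122, 0.1201]
tcp_rot: [-179.9, -0.2, 149.0]
wrist_force: [0.4, 0.3, -1.0]
opening: 0.0855
   [-0.0, -0.01, 1.8, -0.0, -0.001, -0.0]
   [-0.0, -0.01, 1.8, -0.0, -0.001, -0.0]
   [-0.0, -0.01, 1.8, -0.0, -0.001, -0.0]
   [0.0, -0.01, 1.8, -0.0, -0.001, -0.0]
   [0.0, -0.01, 1.8, -0.0, -0.001, -0.0]
 -- at (0.6635, -0.1225, 0.03, 149, 2)
now [ 0.664  -0.122   0.1201] [-179.9   -0.2  149. ] open 0.0855 F [ 0.4  0.3 -1. ] t 10.7
```

```bash
python3 -m pendant '[[[0,0,1.8,0,0,0,100],[0,0,1.8,0,0,0,100],[0,0,1.8,0,0,0,100],[0,0,1.8,0,0,0,100],[0,0,1.3,0,0,0,100]]]'
python3 -m pendant '[[[0,0,0,0,0,0,0],[0,0,0,0,0,0,0],[0,0,0,0,0,0,0],[0,0,0,0,0,0,0],[0,0,0,0,0,0,0]]]' 50
python3 -m pendant '[[[0,0,0,0,0,0,0],[0,0,0,0,0,0,0],[0,0,0,0,0,0,0],[0,0,0,0,0,0,0],[0,0,0,0,0,0,0]]]'
```

```text
time: 11.13
ee_pos: [0.6657, -0.1226, 0.0396]
tcp_rot: [179.9, 0.2, 148.9]
wrist_force: [-0.7, -0.1, -0.3]
opening: 0.0854
time: 11.55
ee_pos: [0.6658, -0.1226, 0.0415]
tcp_rot: [179.9, 0.2, 148.9]
wrist_force: [1.0, -0.2, -1.4]
opening: 0.0287
time: 11.97
ee_pos: [0.6667, -0.1228, 0.0435]
tcp_rot: [179.9, 0.4, 148.9]
wrist_force: [-0.3, -0.1, -1.5]
opening: 0.0287
```

```bash
python3 -m pendant '[[[0,0,0.2,0,0,0,0],[0,0,0,0,0,0,60],[0,0,0,0,0,0,60],[0,0,0.6,0,0,0,60],[0,0,0.6,0,0,0,60]]]'
python3 -m pendant '[[[0,0,0,0,0,0,0],[0,0,0,0,0,0,0],[0,0,0,0,0,0,0],[0,0,0,0,0,0,0]]]' 60
python3 -c "
from h import *
fits('carrier','carrier_a',[(.655,-.249),(.569,-.162)],0,range(0,180,30))
plan((.6635,-.1225,.03,149,2))"
```

```text
time: 12.38
ee_pos: [0.6677, -0.123, 0.0302]
tcp_rot: [179.8, 0.5, 148.9]
wrist_force: [0.0, 0.2, -0.5]
opening: 0.0511
time: 12.72
ee_pos: [0.6672, -0.1229, 0.0285]
tcp_rot: [179.9, 0.4, 148.9]
wrist_force: [-0.3, -0.8, 0.0]
opening: 0.0294
carrier ['top', 'side'] 0.217 [  0.6545  -0.2488 100.7217]
carrier ['top'] 0.103 [  0.6542  -0.249  101.9061]
carrier ['side'] 0.11 [  0.6546  -0.2488 100.7397]
carrier ['side'] 0.099 [  0.5692  -0.1618 -62.7972]
   [0.33, -0.15, -0.15, 0.002, 0.008, -0.003]
 -- at (0.6635, -0.1225, 0.03, 149, 2)
now [ 0.6672 -0.1229  0.0286] [179.9   0.4 148.9] open 0.0291 F [ 1.  -0.2 -0.1] t 12.9
```

```bash
python3 -m pendant '[[[0,0,-1,0,0,0,0],[0,0,-2.5,0,0,0,0],[0,0,-3,0,0,0,0],[0,0,-3,0,0,0,0],[0,0,-1.5,0,0,0,0]]]'
python3 -c "
from h import *
plan((.6545,-.249,.14,101,3))"
```

```text
time: 13.33
ee_pos: [0.6627, -0.122, 0.138]
tcp_rot: [-179.9, -0.2, 148.9]
wrist_force: [2.2, -1.0, -1.3]
opening: 0.0293
   [-0.73, -1.41, -0.02, -0.0, -0.0, 0.104]
   [-0.88, -1.33, -0.02, -0.0, -0.0, 0.104]
   [-1.01, -1.23, -0.02, -0.0, -0.0, 0.104]
   [-1.13, -1.12, -0.03, -0.0, -0.0, 0.104]
   [-1.24, -0.99, -0.03, -0.0, -0.0, 0.104]
   [-1.34, -0.86, -0.03, -0.0, -0.0, 0.104]
   [-1.42, -0.71, -0.02, -0.0, -0.0, 0.104]
   [-1.49, -0.56, -0.02, -0.0, -0.0, 0.104]
 -- at (0.6545, -0.249, 0.14, 101, 3)
now [ 0.6627 -0.122   0.138 ] [-179.9   -0.2  148.9] open 0.0293 F [ 2.2 -1.  -1.3] t 13.3
```

```bash
python3 -m pendant '[[[-0.7,-1.4,0,0,0,0.104,0],[-0.9,-1.3,0,0,0,0.104,0],[-1,-1.2,0,0,0,0.104,0],[-1.1,-1.1,0,0,0,0.104,0],[-1.2,-1,0,0,0,0.104,0]]]' >/dev/null
python3 -m pendant '[[[-1.3,-0.9,0,0,0,0.104,0],[-1.4,-0.7,0,0,0,0.1,0],[-1.2,-0.5,0,0,0,0.08,0],[0,0,0,0,0,0,0],[0,0,0,0,0,0,0]]]'
python3 -c "
from h import *
o=bot.get_obs(); z=o['ee_pos'][2]-.0286; g=o['ee_pos']
ms={}
for n in('top','side'): bot.camera(n); ms[n]=bot.masks_of(n,'cell_a')
for n in ms:
    m=nearest(ms[n],n,g,z+.03)
    if m is not None: print(n,fit({n:m},'cell',g[:2],z,(98,)))
plan((.6545,-.249,.105,101,2))"
```

```text
time: 14.17
ee_pos: [0.6537, -0.249, 0.1523]
tcp_rot: [179.6, 0.2, 100.7]
wrist_force: [0.2, 0.5, -1.6]
opening: 0.0292
side (np.float64(0.596), array([  0.6495,  -0.2549, 136.7643]))
   [-0.03, -0.0, 1.57, 0.002, 0.001, -0.001]
   [-0.04, 0.0, 1.57, 0.002, 0.001, -0.001]
   [-0.04, 0.01, 1.57, 0.002, 0.001, -0.001]
 -- at (0.6545, -0.249, 0.105, 101, 2)
now [ 0.654  -0.2479  0.1521] [179.6   0.2 100.8] open 0.0292 F [ 0.3  0.3 -0.8] t 14.4
```

```bash
python3 -m pendant '[[[-0.3,0,1.6,0,0,0,0],[-0.2,0,1.8,0,0,0,0],[0,0,1.6,0,0,0,0],[0,0,0,0,0,0,0],[0,0,0,0,0,0,0]]]'
python3 -c "
from h import *
crop('side',(260,210,330,290),'s4',7)
plan((.6551,-.2519,.0326,101,1.5))"
```

```text
time: 14.78
ee_pos: [0.6567, -0.2493, 0.1026]
tcp_rot: [179.5, 0.3, 101.3]
wrist_force: [-0.4, -0.8, -1.0]
opening: 0.0291
   [-0.04, -0.05, 1.4, 0.002, 0.001, 0.001]
   [-0.04, -0.05, 1.4, 0.002, 0.001, 0.001]
   [-0.04, -0.05, 1.4, 0.002, 0.001, 0.001]
   [-0.04, -0.05, 1.4, 0.002, 0.001, 0.001]
   [-0.05, -0.04, 1.4, 0.002, 0.001, 0.001]
 -- at (0.6551, -0.2519, 0.0326, 101, 1.5)
now [ 0.6566 -0.2492  0.1024] [179.5   0.3 101.3] open 0.0294 F [-0.1  0.7 -2.2] t 14.8
```

View pics/s4.png

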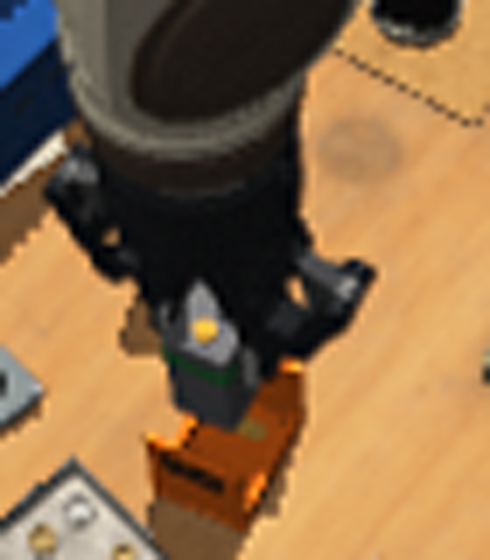

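The side crop shows the cell held over carrier c1, upright and lined up with the pocket. I descend.

```bash
python3 -m pendant '[[[-0.1,-0.1,0.7,0,0,0,0],[-0.1,-0.1,0.7,0,0,0,0],[0,-0.05,0.7,0,0,0,0],[0,0,0.7,0,0,0,0]]]'
python3 -c "
from h import *
plan((.6551,-.2519,.0326,101,1.5))"
```

```text
time: 15.17
ee_pos: [0.6567, -0.2519, 0.0773]
tcp_rot: [179.2, 0.4, 101.4]
wrist_force: [0.1, -0.7, -1.2]
opening: 0.0292
   [0.02, -0.07, 1.49, 0.005, 0.003, 0.002]
   [0.02, -0.07, 1.49, 0.005, 0.003, 0.002]
   [0.01, -0.06, 1.49, 0.005, 0.003, 0.002]
 -- at (0.6551, -0.2519, 0.0326, 101, 1.5)
now [ 0.6567 -0.2519  0.0773] [179.2   0.4 101.4] open 0.0292 F [ 0.1 -0.7 -1.2] t 15.2
```

```bash
python3 -m pendant '[[[0,-0.1,1,0.005,0.003,0,0],[0,-0.1,1,0.005,0.003,0,0],[0,0,1,0.005,0.003,0,0],[0,0,0.5,0,0,0,0]]]'
python3 -c "
from h import *
plan((.6551,-.2519,.0326,101,1.5))"
```

```text
time: 15.5
ee_pos: [0.6544, -0.2525, 0.038]
tcp_rot: [-179.8, -0.1, 101.4]
wrist_force: [0.5, 0.0, -1.3]
opening: 0.0294
   [0.04, 0.08, 0.54, -0.003, -0.002, 0.007]
 -- at (0.6551, -0.2519, 0.0326, 101, 1.5)
now [ 0.6544 -0.2525  0.038 ] [-1.798e+02 -1.000e-01  1.014e+02] open 0.0294 F [ 0.5  0.  -1.3] t 15.5
```

```bash
python3 -m pendant '[[[0,0,0.3,0,0,0,0],[0,0,0.2,0,0,0,0]]]'
python3 -m pendant '[[[0,0,0.1,0,0,0,0],[0,0,0.1,0,0,0,0]]]'
python3 -m pendant '[[[0,0,0,0,0,0,55],[0,0,0,0,0,0,55],[0,0,0,0,0,0,55]]]'
```

```text
time: 15.67
ee_pos: [0.654, -0.2523, 0.0325]
tcp_rot: [-179.8, -0.2, 101.4]
wrist_force: [-9.9, 5.2, 31.6]
opening: 0.0289
time: 15.83
ee_pos: [0.6542, -0.2524, 0.0327]
tcp_rot: [-179.9, -0.1, 101.4]
wrist_force: [-2.7, 0.5, 4.7]
opening: 0.0294
time: 16.08
ee_pos: [0.6549, -0.2526, 0.0334]
tcp_rot: [-180.0, -0.1, 101.4]
wrist_force: [0.5, 0.7, -0.3]
opening: 0.0466
```

```bash
python3 -m pendant '[[[0,0,-2,0,0,0,60],[0,0,-3.5,0,0,0,60],[0,0,-4,0,0,0,60],[0,0,-4,0,0,0,60],[0,0,-4,0,0,0,60]]]'
python3 -c "
from h import *
for k in range(2):
    for n in('top','side'):
        bot.camera(n); m=nearest(bot.masks_of(n,'cell_a'),n,(.577,.157))
        if m is not None: print(n,fit({n:m},'cell',(.577,.157),0,(-60,-30,0,30,60)))
plan((.44,-.1,.25,125),(.42,.08,.25,149),(.577,.157,.16,149))"
```

```text
time: 16.5
ee_pos: [0.6513, -0.2513, 0.2011]
tcp_rot: [-179.0, -0.7, 101.4]
wrist_force: [1.7, 0.5, 0.2]
opening: 0.0508
side (np.float64(2.03), array([  0.5712,   0.1562, -61.0018]))
top (np.float64(0.214), array([  0.5748,   0.1586, 148.8102]))
   [2.72, -2.54, -0.66, -0.002, -0.002, -0.059]
   [2.87, -2.38, -0.67, -0.002, -0.002, -0.059]
   [3.0, -2.2, -0.69, -0.002, -0.002, -0.059]
   [3.12, -2.02, -0.7, -0.002, -0.002, -0.059]
   [3.24, -1.83, -0.71, -0.002, -0.002, -0.059]
   [3.34, -1.64, -0.72, -0.002, -0.002, -0.059]
   [3.42, -1.44, -0.73, -0.002, -0.002, -0.059]
 -- at (0.44, -0.1, 0.25, 125)
   [3.18, 1.74, 0.0, 0.0, 0.0, -0.084]
   [3.02, 2.0, 0.0, 0.0, 0.0, -0.084]
   [2.84, 2.24, 0.0, 0.0, 0.0, -0.084]
   [2.65, 2.47, 0.0, 0.0, 0.0, -0.084]
   [2.43, 2.69, 0.0, 0.0, 0.0, -0.084]
 -- at (0.42, 0.08, 0.25, 149)
   [-1.9, 2.94, 1.8, 0.0, 0.0, 0.0]
   [-1.9, 2.94, 1.8, 0.0, 0.0, 0.0]
   [-1.9, 2.94, 1.8, 0.0, 0.0, 0.0]
   [-1.9, 2.94, 1.8, 0.0, 0.0, 0.0]
   [-1.9, 2.94, 1.8, 0.0, 0.0, 0.0]
 -- at (0.577, 0.157, 0.16, 149)
now [ 0.6513 -0.2513  0.198 ] [-178.9   -0.7  101.4] open 0.0514 F [ 0.8 -0.5  0.3] t 16.9
```

```bash
python3 -m pendant '[[[2.7,-2.5,-0.8,0,0,-0.059,60],[2.9,-2.4,-0.8,0,0,-0.059,60],[3,-2.2,-0.8,0,0,-0.059,60],[3.1,-2,-0.8,0,0,-0.059,100],[3.2,-1.8,-0.8,0,0,-0.059,100]]]' >/dev/null
python3 -m pendant '[[[3.3,-1.6,-0.8,0,0,-0.059,100],[3.4,-1.4,-0.7,0,0,-0.059,100],[3.2,1.7,0,0,0,-0.084,100],[3,2,0,0,0,-0.084,100],[2.8,2.2,0,0,0,-0.084,100]]]'
python3 -m pendant '[[[2.6,2.5,0,0,0,-0.084,100],[2.4,2.7,0,0,0,-0.084,100],[0,0,0,0,0,0,100]]]'
python3 -c "
from h import *
plan((.576,.158,.18,149))"
```

```text
time: 17.73
ee_pos: [0.4134, 0.0095, 0.2431]
tcp_rot: [-178.9, -2.9, 140.5]
wrist_force: [1.3, 0.1, 0.9]
opening: 0.0857
time: 17.98
ee_pos: [0.4009, 0.0882, 0.2426]
tcp_rot: [-179.5, -3.2, 151.2]
wrist_force: [0.9, 0.0, 0.2]
opening: 0.0856
   [-2.46, 2.92, 1.09, -0.002, -0.011, 0.008]
   [-2.43, 2.94, 1.12, -0.002, -0.011, 0.008]
   [-2.39, 2.95, 1.15, -0.002, -0.011, 0.008]
   [-2.36, 2.97, 1.19, -0.002, -0.011, 0.008]
   [-2.32, 2.99, 1.22, -0.002, -0.011, 0.008]
 -- at (0.576, 0.158, 0.18, 149)
now [0.4009 0.0882 0.2426] [-179.5   -3.2  151.2] open 0.0856 F [0.9 0.  0.2] t 18.0
```

```bash
python3 -m pendant '[[[-2.4,2.9,1.1,0,-0.011,0.008,100],[-2.4,2.9,1.1,0,-0.011,0.008,100],[-2.4,2.9,1.1,0,-0.011,0.008,100],[-2.2,2.9,1.2,0,-0.011,0.008,100],[-1.8,2.5,1.2,0,-0.011,0.008,100]]]'
python3 -m pendant '[[[0,0,0,0,0,0,100],[0,0,0,0,0,0,100]]]'
python3 -c "
from h import *
plan((.576,.158,.08,149,2),(.576,.158,.03,149,2))"
```

```text
time: 18.4
ee_pos: [0.5666, 0.1605, 0.1793]
tcp_rot: [-179.5, 0.2, 149.1]
wrist_force: [0.3, -0.9, 1.5]
opening: 0.0856
time: 18.57
ee_pos: [0.5685, 0.1619, 0.1709]
tcp_rot: [-179.1, -0.1, 149.2]
wrist_force: [-0.6, 0.3, -0.4]
opening: 0.0852
   [-0.17, 0.04, 1.82, -0.003, -0.001, 0.001]
   [-0.17, 0.03, 1.82, -0.003, -0.001, 0.001]
   [-0.17, 0.03, 1.82, -0.003, -0.001, 0.001]
   [-0.17, 0.02, 1.82, -0.003, -0.001, 0.001]
   [-0.17, 0.02, 1.82, -0.003, -0.001, 0.001]
 -- at (0.576, 0.158, 0.08, 149, 2)
   [0.0, -0.0, 1.67, 0.0, 0.0, 0.0]
   [0.0, -0.0, 1.67, 0.0, 0.0, 0.0]
   [0.0, -0.0, 1.67, 0.0, 0.0, 0.0]
 -- at (0.576, 0.158, 0.03, 149, 2)
now [0.5685 0.1619 0.1709] [-1.791e+02 -1.000e-01  1.492e+02] open 0.0852 F [-0.6  0.3 -0.4] t 18.6
```

```bash
python3 -m pendant '[[[-0.2,0,1.8,-0.003,0,0,100],[-0.2,0,1.8,-0.003,0,0,100],[-0.2,0,1.8,-0.003,0,0,100],[-0.15,0,1.6,-0.003,0,0,100],[0,0,0.5,0,0,0,100]]]'
python3 -c "
from h import *
plan((.576,.158,.03,149,1.7))"
```

```text
time: 18.98
ee_pos: [0.5713, 0.1549, 0.0927]
tcp_rot: [-179.7, -0.3, 149.1]
wrist_force: [-0.8, -0.6, -0.6]
opening: 0.0854
   [-0.07, 0.13, 1.57, -0.001, -0.001, 0.0]
   [-0.07, 0.13, 1.57, -0.001, -0.001, 0.0]
   [-0.06, 0.13, 1.57, -0.001, -0.001, 0.0]
   [-0.06, 0.13, 1.57, -0.001, -0.001, 0.0]
 -- at (0.576, 0.158, 0.03, 149, 1.7)
now [0.5713 0.1549 0.0927] [-179.7   -0.3  149.1] open 0.0854 F [-0.8 -0.6 -0.6] t 19.0
```

```bash
python3 -m pendant '[[[-0.1,0.15,1.6,0,0,0,100],[-0.1,0.15,1.6,0,0,0,100],[-0.05,0.15,1.6,0,0,0,100],[0,0.1,1.2,0,0,0,100]]]'
python3 -c "
from h import *
plan((.576,.158,.03,149,1.7))"
```

```text
time: 19.32
ee_pos: [0.5746, 0.1563, 0.0346]
tcp_rot: [-179.8, -0.1, 149.0]
wrist_force: [0.9, 0.1, 0.4]
opening: 0.0854
   [-0.04, 0.22, 0.46, -0.004, -0.003, -0.0]
 -- at (0.576, 0.158, 0.03, 149, 1.7)
now [0.5746 0.1563 0.0346] [-1.798e+02 -1.000e-01  1.490e+02] open 0.0854 F [0.9 0.1 0.4] t 19.3
```

```bash
python3 -m pendant '[[[0,0.1,0.3,0,0,0,30],[0,0,0,0,0,0,0],[0,0,0,0,0,0,0],[0,0,0,0,0,0,0]]]' 60
python3 -m pendant '[[[0,0,0,0,0,0,0],[0,0,0,0,0,0,0],[0,0,0,0,0,0,0]]]'
python3 -c "
from h import *
for k in range(2):
    bot.camera('top')
    for m in bot.masks_of('top','cell_a'):
        e=np.array(m['extent']); 
        if e[0]<290: print(fit({'top':m['pixels']},'cell',(.577,.157),0,(-40,-20)),e)
plan((.576,.158,.16,149))"
```

```text
time: 19.65
ee_pos: [0.5736, 0.1564, 0.0316]
tcp_rot: [-179.7, -0.2, 148.9]
wrist_force: [1.5, 2.3, 0.5]
opening: 0.0384
time: 19.9
ee_pos: [0.5746, 0.1567, 0.034]
tcp_rot: [-179.9, -0.1, 149.0]
wrist_force: [-0.0, 0.3, -1.5]
opening: 0.0294
   [-0.01, 0.04, -3.16, -0.001, -0.001, -0.0]
   [-0.01, 0.04, -3.16, -0.001, -0.001, -0.0]
   [-0.01, 0.05, -3.16, -0.001, -0.001, -0.0]
   [-0.02, 0.05, -3.16, -0.001, -0.001, -0.0]
 -- at (0.576, 0.158, 0.16, 149)
now [0.5743 0.1567 0.0335] [-1.798e+02 -1.000e-01  1.490e+02] open 0.0295 F [-0.3 -0.1 -2.7] t 20.1
```

```bash
python3 -m pendant '[[[0,0,-1,0,0,0,0],[0,0,-2.5,0,0,0,0],[0,0,-3.5,0,0,0,0],[0,0,-3.5,0,0,0,0],[0,0,-3.5,0,0,0,0]]]'
python3 -m pendant '[[[0,0,-3.5,0,0,0,0],[0,0,-2,0,0,0,0],[0,0,0,0,0,0,0]]]'
python3 -c "
from h import *
plan((.43,.09,.24,149,3.5),(.42,-.05,.24,130,3.5),(.5695,-.162,.18,118.5,3.5))"
```

```text
time: 20.52
ee_pos: [0.5701, 0.1556, 0.1707]
tcp_rot: [-179.1, -0.8, 148.9]
wrist_force: [1.3, 0.7, -1.6]
opening: 0.0292
time: 20.77
ee_pos: [0.5719, 0.1561, 0.2385]
tcp_rot: [-179.6, -0.4, 148.9]
wrist_force: [1.6, -0.1, -0.7]
opening: 0.0291
   [1.75, -2.6, 0.0, -0.002, -0.001, -0.0]
   [1.75, -2.6, -0.01, -0.002, -0.001, -0.0]
   [1.75, -2.6, -0.01, -0.002, -0.001, -0.0]
   [1.75, -2.6, -0.02, -0.002, -0.001, -0.0]
   [1.75, -2.59, -0.02, -0.002, -0.001, -0.0]
 -- at (0.43, 0.09, 0.24, 149, 3.5)
   [-1.27, -2.5, -0.0, 0.0, -0.0, 0.066]
   [-1.43, -2.41, -0.0, 0.0, -0.0, 0.066]
   [-1.59, -2.31, -0.0, 0.0, -0.0, 0.066]
   [-1.74, -2.2, -0.0, 0.0, -0.0, 0.066]
   [-1.88, -2.08, -0.0, 0.0, -0.0, 0.066]
 -- at (0.42, -0.05, 0.24, 130, 3.5)
   [-3.03, 0.71, 1.0, 0.0, -0.0, 0.033]
   [-3.01, 0.81, 1.0, 0.0, -0.0, 0.033]
   [-2.98, 0.91, 1.0, 0.0, -0.0, 0.033]
   [-2.95, 1.01, 1.0, 0.0, -0.0, 0.033]
   [-2.91, 1.11, 1.0, 0.0, -0.0, 0.033]
   [-2.87, 1.2, 1.0, 0.0, -0.0, 0.033]
 -- at (0.5695, -0.162, 0.18, 118.5, 3.5)
now [0.5719 0.1561 0.2385] [-179.6   -0.4  148.9] open 0.0291 F [ 1.6 -0.1 -0.7] t 20.8
```

```bash
python3 -m pendant '[[[1.7,-2.6,0,0,0,0,0],[1.7,-2.6,0,0,0,0,0],[1.7,-2.6,0,0,0,0,0],[1.7,-2.6,0,0,0,0,0],[1.7,-2.6,0,0,0,0,0]]]'
python3 -m pendant '[[[-1.3,-2.5,0,0,0,0.066,0],[-1.4,-2.4,0,0,0,0.066,0],[-1.6,-2.3,0,0,0,0.066,0],[-1.7,-2.2,0,0,0,0.066,0],[-1.9,-2,0,0,0,0.066,0]]]'
python3 -m pendant '[[[-3,0.7,0,0,0,0.033,0],[-3,0.8,0.5,0,0,0.033,0],[-3,0.9,1,0,0,0.033,0],[-2.9,1,1,0,0,0.033,0],[-2.9,1.1,1,0,0,0.033,0]]]'
python3 -c "
from h import *
fits('carrier','carrier_a',[(.569,-.162)],0,(90,120,150))
plan((.5695,-.162,.12,118.5,3))"
```

```text
time: 21.18
ee_pos: [0.431, 0.0884, 0.2357]
tcp_rot: [-179.4, -0.5, 149.1]
wrist_force: [0.7, 0.3, -0.0]
opening: 0.0292
time: 21.6
ee_pos: [0.4139, -0.0534, 0.2356]
tcp_rot: [-179.3, -0.3, 129.9]
wrist_force: [1.6, -0.6, -1.5]
opening: 0.0289
time: 22.02
ee_pos: [0.5359, -0.1551, 0.2011]
tcp_rot: [-179.5, 0.0, 119.5]
wrist_force: [0.6, 0.3, -0.6]
opening: 0.0294
carrier ['side'] 0.09 [  0.5699  -0.1612 118.5045]
   [-0.81, 0.91, 2.66, -0.004, -0.001, 0.007]
   [-0.8, 0.9, 2.67, -0.004, -0.001, 0.007]
   [-0.79, 0.9, 2.67, -0.004, -0.001, 0.007]
 -- at (0.5695, -0.162, 0.12, 118.5, 3)
now [ 0.5348 -0.1542  0.2002] [-1.794e+02 -1.000e-01  1.196e+02] open 0.0294 F [-0.4  1.4 -2. ] t 22.2
```

```bash
python3 -m pendant '[[[-0.8,0.9,2.6,-0.004,0,0.007,0],[-0.8,0.9,2.6,-0.004,0,0.007,0],[-0.7,0.8,2,-0.004,0,0.007,0],[0,0,0.5,0,0,0,0],[0,0,0,0,0,0,0]]]'
python3 -c "
from h import *
plan((.569,-.161,.105,118.5,3))"
```

```text
time: 22.63
ee_pos: [0.5674, -0.159, 0.1261]
tcp_rot: [179.6, 0.1, 118.6]
wrist_force: [0.3, -0.2, -1.0]
opening: 0.0286
   [-0.25, 0.03, 2.11, 0.006, 0.002, 0.002]
 -- at (0.569, -0.161, 0.105, 118.5, 3)
now [ 0.5674 -0.159   0.1261] [1.796e+02 1.000e-01 1.186e+02] open 0.0286 F [ 0.3 -0.2 -1. ] t 22.6
```

```bash
python3 -m pendant '[[[-0.1,0,1,0.003,0.001,0,0],[-0.1,0,1,0.003,0.001,0,0],[0,0,0.3,0,0,0,0]]]'
python3 -c "
from h import *
plan((.569,-.161,.085,118.5,3))"
```

```text
time: 22.88
ee_pos: [0.5681, -0.1598, 0.1061]
tcp_rot: [179.8, 0.2, 118.8]
wrist_force: [0.4, -0.4, -1.5]
opening: 0.0295
   [-0.14, 0.02, 2.11, 0.003, 0.003, 0.005]
 -- at (0.569, -0.161, 0.085, 118.5, 3)
now [ 0.5681 -0.1598  0.1061] [179.8   0.2 118.8] open 0.0295 F [ 0.4 -0.4 -1.5] t 22.9
```

```bash
python3 -m pendant '[[[-0.1,0,1,0.002,0.001,0.003,0],[-0.1,0,1,0.002,0.001,0.003,0],[0,0,0.8,0,0,0,0]]]'
python3 -c "
from h import *
plan((.569,-.161,.038,118.5,3))"
```

```text
time: 23.13
ee_pos: [0.5699, -0.1619, 0.0786]
tcp_rot: [179.9, 0.2, 118.4]
wrist_force: [-0.3, -1.2, -2.2]
opening: 0.0293
   [0.07, -0.02, 2.03, 0.001, 0.002, -0.001]
   [0.07, -0.02, 2.03, 0.001, 0.002, -0.001]
 -- at (0.569, -0.161, 0.038, 118.5, 3)
now [ 0.5699 -0.1619  0.0786] [179.9   0.2 118.4] open 0.0293 F [-0.3 -1.2 -2.2] t 23.1
```

```bash
python3 -m pendant '[[[0.1,0,1,0,0,0,0],[0.1,0,1,0,0,0,0],[0,0,0.8,0,0,0,0]]]'
python3 -m pendant '[[[0,0,0.3,0,0,0,0],[0,0,0.2,0,0,0,0]]]'
python3 -m pendant '[[[0,0,0.2,0,0,0,0],[0,0,0.1,0,0,0,0]]]'
```

```text
time: 23.38
ee_pos: [0.5687, -0.1602, 0.0473]
tcp_rot: [179.9, 0.2, 118.4]
wrist_force: [0.4, -0.0, -1.6]
opening: 0.0292
time: 23.55
ee_pos: [0.5676, -0.1598, 0.0392]
tcp_rot: [-179.9, 0.1, 118.4]
wrist_force: [-0.4, -1.0, -0.9]
opening: 0.0296
time: 23.72
ee_pos: [0.5676, -0.16, 0.0364]
tcp_rot: [-179.9, 0.1, 118.4]
wrist_force: [-5.2, 0.1, 11.9]
opening: 0.0291
```

Seated, with 12 N contact at the expected height. I release, rise and check.

```bash
python3 -m pendant '[[[0,0,0,0,0,0,55],[0,0,0,0,0,0,55],[0,0,0,0,0,0,55],[0,0,0,0,0,0,55]]]'
python3 -m pendant '[[[0,0,-2,0,0,0,60],[0,0,-3,0,0,0,60],[0,0,-4,0,0,0,60],[0,0,-4,0,0,0,60],[0,0,-2,0,0,0,60]]]'
python3 - <<'E'
from h import *
M["loaded"]=M["carrier"]+[box(44,30,4,66)]
crop("side",(250,200,350,300),"s5",6)
for c in ("carrier_a","cell_a"):
  for n in("top","side"):
    bot.camera(n); ms=bot.masks_of(n,c)
    for g in [(.655,-.249),(.569,-.162)]:
        m=nearest(ms,n,g)
        if m is not None: print(c,n,m.sum(),fit({n:m},"cell" if c=="cell_a" else "loaded",g,.004 if c=="cell_a" else 0,(95,120)))
plan((.6545,-.249,.15,11))
E
```

```text
time: 24.05
ee_pos: [0.5689, -0.1603, 0.0385]
tcp_rot: [179.9, 0.3, 118.4]
wrist_force: [0.3, -0.5, -0.3]
opening: 0.0467
time: 24.47
ee_pos: [0.5652, -0.159, 0.1878]
tcp_rot: [-179.6, -0.2, 118.4]
wrist_force: [0.8, 0.9, -0.6]
opening: 0.0513
carrier_a side 209 (np.float64(1.112), array([  0.6565,  -0.2499, 104.3194]))
cell_a side 204 (np.float64(0.359), array([  0.6525,  -0.2474, 113.8618]))
cell_a side 147 (np.float64(0.549), array([  0.5601,  -0.1517, 128.1698]))
   [-0.77, 0.23, 0.19, -0.001, 0.0, 0.117]
   [-0.73, 0.32, 0.19, -0.001, 0.0, 0.117]
   [-0.69, 0.4, 0.19, -0.001, 0.0, 0.117]
   [-0.64, 0.48, 0.19, -0.001, 0.0, 0.117]
   [-0.58, 0.55, 0.19, -0.001, 0.0, 0.117]
   [-0.51, 0.62, 0.19, -0.001, 0.0, 0.117]
   [-0.44, 0.67, 0.19, -0.001, 0.0, 0.117]
   [-0.36, 0.72, 0.19, -0.001, 0.0, 0.117]
   [-0.27, 0.75, 0.19, -0.001, 0.0, 0.117]
   [-0.18, 0.78, 0.19, -0.001, 0.0, 0.117]
   [-0.09, 0.8, 0.19, -0.001, 0.0, 0.117]
   [0.01, 0.8, 0.19, -0.001, 0.0, 0.117]
   [0.1, 0.79, 0.19, -0.001, 0.0, 0.117]
   [0.19, 0.78, 0.2, -0.001, 0.0, 0.117]
   [0.28, 0.75, 0.2, -0.001, 0.0, 0.117]
   [0.37, 0.71, 0.2, -0.001, 0.0, 0.117]
 -- at (0.6545, -0.249, 0.15, 11)
now [ 0.564  -0.1587  0.1816] [-179.4   -0.4  118.4] open 0.051 F [ 0.4  0.1 -0.3] t 24.9
```

View pics/s5.png

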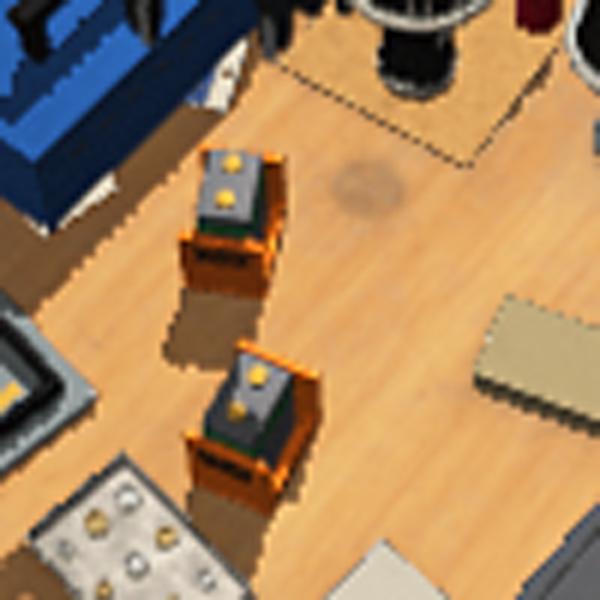

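Both cells are seated in their carriers, at crop (235,205) and (255,405). Before fitting the carriers I check for a hidden third cell, and I start turning to grip carrier c2.

```bash
python3 -m pendant '[[[0,0,0,0,0,0.117,100],[0,0,0,0,0,0.117,100],[0,0,0,0,0,0.117,100],[0,0,0,0,0,0.117,100],[0,0,0,0,0,0.117,100]]]' >/dev/null
python3 -m pendant '[[[0,0,0,0,0,0.117,100],[0,0,0,0,0,0.117,100],[0,0,0,0,0,0.117,100],[0,0,0,0,0,0.117,100],[0,0,0,0,0,0.117,100]]]' >/dev/null
python3 -m pendant '[[[0,0,0,0,0,0.117,100],[0,0,0,0,0,0.117,100],[0,0,0,0,0,0.117,100],[0,0,0,0,0,0,100]]]'
python3 - <<'E'
from h import *
a=bot.camera("top")[110:300,0:320]; b=bot.camera("side")[20:210,330:600]
cv2.imwrite("pics/tl6.png",cv2.resize(a[:,:,::-1],None,fx=2.5,fy=2.5,interpolation=cv2.INTER_CUBIC))
for n in("top","side"): print(n,[(np.round(d["uv"]),round(d["confidence"],2)) for d in bot.mark_of(n,"cell_a")])
plan((.5695,-.1615,.12,28.5),(.5695,-.1615,.034,28.5,2))
E
```

```text
time: 26.08
ee_pos: [0.5598, -0.1575, 0.1698]
tcp_rot: [-178.9, 1.4, 26.9]
wrist_force: [0.6, 0.1, -0.9]
opening: 0.0855
top []
side [(array([292., 274.]), 0.75), (array([287., 241.]), 0.55)]
   [0.39, 0.45, 2.5, -0.01, 0.012, -0.009]
   [0.36, 0.42, 2.51, -0.01, 0.012, -0.009]
 -- at (0.5695, -0.1615, 0.12, 28.5)
   [0.0, -0.0, 1.72, 0.0, 0.0, 0.0]
   [0.0, -0.0, 1.72, 0.0, 0.0, 0.0]
   [0.0, -0.0, 1.72, 0.0, 0.0, 0.0]
   [0.0, -0.0, 1.72, 0.0, 0.0, 0.0]
   [0.0, -0.0, 1.72, 0.0, 0.0, 0.0]
 -- at (0.5695, -0.1615, 0.034, 28.5, 2)
now [ 0.56   -0.1575  0.1703] [-178.9    1.4   27.5] open 0.0852 F [ 0.2  0.7 -0.1] t 26.3
```

View pics/tl6.png

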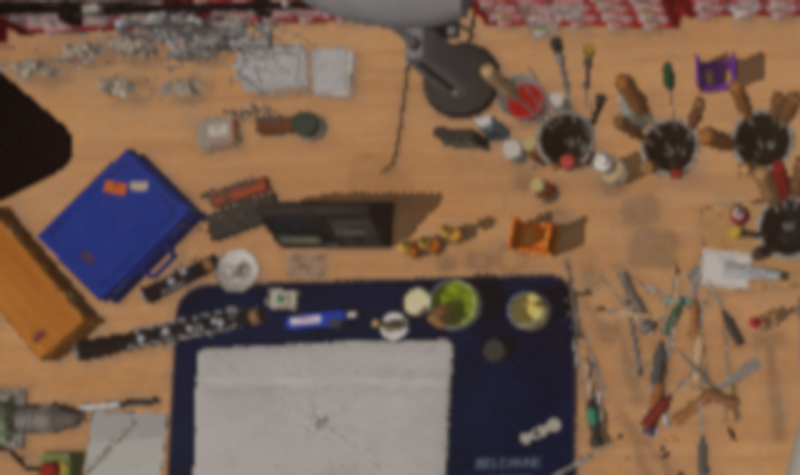

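There is no third cell on the left side. The third carrier stands empty at crop (533,235). I descend on c2.

```bash
python3 -m pendant '[[[0.4,0.45,2.5,-0.01,0.012,-0.009,100],[0.4,0.4,2.3,-0.01,0.012,-0.009,100],[0,0,0.3,0,0,0,100]]]'
python3 -c "
from h import *
plan((.5695,-.1615,.034,28.5,2))"
```

```text
time: 26.53
ee_pos: [0.5714, -0.1615, 0.1196]
tcp_rot: [179.8, -0.2, 29.0]
wrist_force: [-0.5, 0.1, 0.3]
opening: 0.0855
   [-0.04, -0.02, 1.71, 0.001, -0.001, 0.002]
   [-0.04, -0.02, 1.71, 0.001, -0.001, 0.002]
   [-0.04, -0.02, 1.71, 0.001, -0.001, 0.002]
   [-0.04, -0.02, 1.71, 0.001, -0.001, 0.002]
   [-0.04, -0.02, 1.71, 0.001, -0.001, 0.002]
 -- at (0.5695, -0.1615, 0.034, 28.5, 2)
now [ 0.5714 -0.1615  0.1196] [179.8  -0.2  29. ] open 0.0855 F [-0.5  0.1  0.3] t 26.5
```

```bash
python3 -m pendant '[[[-0.05,0,1.7,0,0,0,100],[-0.05,0,1.7,0,0,0,100],[-0.05,0,1.5,0,0,0,100],[-0.05,0,1.2,0,0,0,100]]]'
python3 -c "
from h import *
plan((.5695,-.1615,.034,28.5,2))"
```

```text
time: 26.87
ee_pos: [0.5705, -0.1627, 0.0605]
tcp_rot: [179.7, -0.3, 29.4]
wrist_force: [-0.2, 0.5, 0.2]
opening: 0.0855
   [-0.02, -0.08, 1.32, 0.003, -0.003, 0.008]
   [-0.02, -0.08, 1.32, 0.003, -0.003, 0.008]
 -- at (0.5695, -0.1615, 0.034, 28.5, 2)
now [ 0.5705 -0.1627  0.0605] [179.7  -0.3  29.4] open 0.0855 F [-0.2  0.5  0.2] t 26.9
```

```bash
python3 -m pendant '[[[0,-0.1,1.2,0.003,-0.003,0.008,100],[0,-0.05,1.1,0.003,-0.003,0.008,100],[0,0,0.2,0,0,0,100]]]'
python3 -m pendant '[[[0,0,0,0,0,0,0],[0,0,0,0,0,0,0],[0,0,0,0,0,0,0],[0,0,0,0,0,0,0]]]' 40
python3 -c "
from h import *
plan((.5695,-.1615,.034,28.5,2))"
```

```text
time: 27.12
ee_pos: [0.5691, -0.1611, 0.0331]
tcp_rot: [-179.9, 0.1, 28.5]
wrist_force: [-0.6, 0.2, -0.8]
opening: 0.0855
time: 27.45
ee_pos: [0.5697, -0.1612, 0.0341]
tcp_rot: [-179.9, 0.1, 28.6]
wrist_force: [0.1, 0.3, -1.4]
opening: 0.059
   [-0.03, 0.02, 0.01, -0.002, 0.002, 0.001]
 -- at (0.5695, -0.1615, 0.034, 28.5, 2)
now [ 0.5697 -0.1612  0.0341] [-1.799e+02  1.000e-01  2.860e+01] open 0.059 F [ 0.1  0.3 -1.4] t 27.4
```

```bash
python3 -m pendant '[[[0,0,-1,0,0,0,0],[0,0,-2.5,0,0,0,0],[0,0,-3,0,0,0,0],[0,0,-2.5,0,0,0,0],[0,0,-1,0,0,0,0]]]' 50
python3 -c "
from h import *
plan((.5126,-.3102,.14,80,2.5))"
```

```text
time: 27.87
ee_pos: [0.5677, -0.1606, 0.1373]
tcp_rot: [-179.6, 0.4, 28.6]
wrist_force: [0.3, -0.4, -3.0]
opening: 0.0586
   [-1.5, 1.31, -0.03, -0.001, 0.0, -0.112]
   [-1.64, 1.14, -0.03, -0.001, 0.0, -0.112]
   [-1.75, 0.95, -0.03, -0.001, 0.0, -0.112]
   [-1.85, 0.74, -0.03, -0.001, 0.0, -0.112]
   [-1.92, 0.53, -0.03, -0.001, 0.0, -0.112]
   [-1.97, 0.31, -0.03, -0.001, 0.0, -0.112]
   [-1.99, 0.09, -0.03, -0.001, 0.0, -0.112]
   [-1.99, -0.13, -0.03, -0.001, 0.0, -0.112]
 -- at (0.5126, -0.3102, 0.14, 80, 2.5)
now [ 0.5677 -0.1606  0.1373] [-179.6    0.4   28.6] open 0.0586 F [ 0.3 -0.4 -3. ] t 27.9
```

```bash
python3 -m pendant '[[[-1.5,1.3,0,0,0,-0.112,0],[-1.6,1.1,0,0,0,-0.112,0],[-1.7,0.9,0,0,0,-0.112,0],[-1.8,0.7,0,0,0,-0.112,0],[-1.9,0.5,0,0,0,-0.112,0]]]' >/dev/null
python3 -m pendant '[[[-2,0.3,0,0,0,-0.112,0],[-2,0.1,0,0,0,-0.112,0],[-1.8,-0.1,0,0,0,-0.09,0],[0,0,0,0,0,0,0],[0,0,0,0,0,0,0]]]'
python3 -c "
from h import *
plan((.5126,-.3102,.08,80,2.5))"
```

```text
time: 28.7
ee_pos: [0.5145, -0.3133, 0.1436]
tcp_rot: [-180.0, -0.0, 81.2]
wrist_force: [0.8, -0.7, -3.4]
opening: 0.0589
   [0.09, -0.08, 2.12, -0.0, -0.0, 0.007]
   [0.09, -0.08, 2.12, -0.0, -0.0, 0.007]
   [0.09, -0.08, 2.12, -0.0, -0.0, 0.007]
 -- at (0.5126, -0.3102, 0.08, 80, 2.5)
now [ 0.5145 -0.3133  0.1436] [-180.    -0.    81.2] open 0.0589 F [ 0.8 -0.7 -3.4] t 28.7
```

```bash
python3 -m pendant '[[[0.1,-0.1,2.1,0,0,0.007,0],[0.1,-0.1,2,0,0,0.007,0],[0.1,0,1.6,0,0,0.007,0],[0,0,0.5,0,0,0,0],[0,0,0,0,0,0,0]]]'
python3 -c "
from h import *
crop('side',(200,200,300,300),'s7',6)
plan((.5126,-.3102,.042,80,2.5))"
```

```text
time: 29.12
ee_pos: [0.5142, -0.3081, 0.0807]
tcp_rot: [179.9, 0.0, 79.6]
wrist_force: [-0.8, 0.3, -2.3]
opening: 0.0585
   [-0.12, -0.07, 1.96, 0.001, 0.0, -0.004]
   [-0.12, -0.07, 1.96, 0.001, 0.0, -0.004]
 -- at (0.5126, -0.3102, 0.042, 80, 2.5)
now [ 0.5143 -0.3081  0.0812] [179.9   0.   79.6] open 0.0592 F [-0.   0.4 -3. ] t 29.2
```

View pics/s7.png

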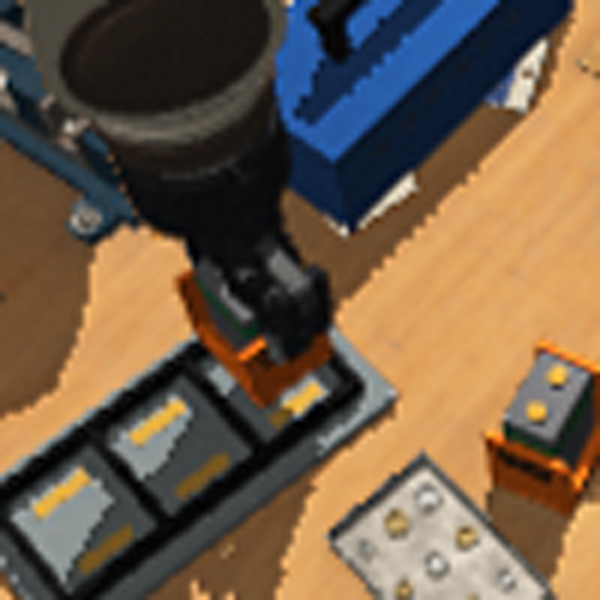

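The loaded carrier hangs over the far bay at crop (270,380), aligned with it. I lower it slowly.

```bash
python3 -m pendant '[[[-0.1,-0.1,0.8,0,0,-0.004,0],[-0.1,-0.1,0.8,0,0,-0.003,0],[0,0,0.2,0,0,0,0]]]'
python3 -c "
from h import *
plan((.5126,-.3102,.042,80,2.5))"
```

```text
time: 29.42
ee_pos: [0.5136, -0.31, 0.0649]
tcp_rot: [179.7, 0.1, 80.1]
wrist_force: [0.2, -0.5, -1.6]
opening: 0.0588
   [-0.04, -0.1, 2.29, 0.006, 0.002, 0.001]
 -- at (0.5126, -0.3102, 0.042, 80, 2.5)
now [ 0.5136 -0.31    0.0649] [1.797e+02 1.000e-01 8.010e+01] open 0.0588 F [ 0.2 -0.5 -1.6] t 29.4
```

```bash
python3 -m pendant '[[[0,-0.1,0.6,0.003,0.001,0,0],[0,-0.05,0.6,0.003,0.001,0,0]]]'
python3 -m pendant '[[[0,0,0.4,0,0,0,0],[0,0,0.3,0,0,0,0]]]'
python3 -c "
from h import *
plan((.5126,-.3102,.042,80,2.5))"
```

```text
time: 29.58
ee_pos: [0.5126, -0.3102, 0.0534]
tcp_rot: [179.9, 0.0, 80.0]
wrist_force: [0.8, 0.1, -2.2]
opening: 0.0586
time: 29.75
ee_pos: [0.5124, -0.3102, 0.0451]
tcp_rot: [180.0, -0.0, 80.0]
wrist_force: [1.2, -0.6, -2.2]
opening: 0.0585
   [0.0, 0.02, 0.31, 0.001, -0.0, 0.0]
 -- at (0.5126, -0.3102, 0.042, 80, 2.5)
now [ 0.5124 -0.3102  0.0451] [180.  -0.  80.] open 0.0585 F [ 1.2 -0.6 -2.2] t 29.8
```

It slipped into the bay without contact. I finish the seating and release.

```bash
python3 -m pendant '[[[0,0,0.2,0,0,0,0],[0,0,0.1,0,0,0,0]]]'
python3 -m pendant '[[[0,0,0.1,0,0,0,0],[0,0,0.1,0,0,0,0]]]'
python3 -m pendant '[[[0,0,0,0,0,0,100],[0,0,0,0,0,0,100],[0,0,0,0,0,0,100],[0,0,0,0,0,0,100]]]'
python3 -m pendant '[[[0,0,-2,0,0,0,100],[0,0,-3,0,0,0,100],[0,0,-4,0,0,0,100],[0,0,-3,0,0,0,100],[0,0,0,0,0,0,100]]]'
python3 -c "
from h import *
plan((.6545,-.249,.16,11,3.5))"
```

```text
time: 29.92
ee_pos: [0.5122, -0.31, 0.0413]
tcp_rot: [180.0, -0.0, 80.0]
wrist_force: [-3.4, 3.4, 11.6]
opening: 0.0588
time: 30.08
ee_pos: [0.5123, -0.3101, 0.0415]
tcp_rot: [179.9, 0.0, 80.0]
wrist_force: [-2.8, 1.5, 5.1]
opening: 0.0587
time: 30.42
ee_pos: [0.5133, -0.3107, 0.0432]
tcp_rot: [179.8, 0.1, 80.0]
wrist_force: [-0.7, 0.3, -0.1]
opening: 0.0852
time: 30.83
ee_pos: [0.5113, -0.3095, 0.165]
tcp_rot: [-179.9, -0.0, 80.0]
wrist_force: [0.9, 0.6, 0.7]
opening: 0.0855
   [0.77, 1.19, 0.04, -0.0, 0.0, 0.109]
   [0.89, 1.1, 0.05, -0.0, 0.0, 0.109]
   [1.01, 0.99, 0.05, -0.0, 0.0, 0.109]
   [1.11, 0.88, 0.05, -0.0, 0.0, 0.109]
   [1.2, 0.75, 0.05, -0.0, 0.0, 0.109]
   [1.27, 0.61, 0.05, -0.0, 0.0, 0.109]
   [1.33, 0.47, 0.05, -0.0, 0.0, 0.109]
   [1.38, 0.32, 0.05, -0.0, 0.0, 0.109]
   [1.4, 0.17, 0.05, -0.0, 0.0, 0.109]
   [1.41, 0.02, 0.05, -0.0, 0.0, 0.109]
   [1.41, -0.14, 0.05, -0.0, 0.0, 0.109]
 -- at (0.6545, -0.249, 0.16, 11, 3.5)
now [ 0.5113 -0.3095  0.165 ] [-179.9   -0.    80. ] open 0.0855 F [0.9 0.6 0.7] t 30.8
```

```bash
cat >> h.py <<'E'
M["loaded"]=M["carrier"]+[box(44,30,4,66)]
def loaded(g,z=0,yaws=(100,)):
    for n in("top","side"):
        bot.camera(n); a=nearest(bot.masks_of(n,"carrier_a"),n,g); b=nearest(bot.masks_of(n,"cell_a"),n,g)
        if a is not None and b is not None: print("loaded",n,fit({n:a|b},"loaded",g,z,yaws))
        else: print(n,"missed",a is None,b is None)
E
python3 -c "
from h import *
loaded((.6545,-.249));loaded((.6545,-.249))"
python3 -m pendant '[[[0.8,1.2,0,0,0,0.109,100],[0.9,1.1,0,0,0,0.109,100],[1,1,0,0,0,0.109,100],[1.1,0.9,0,0,0,0.109,100],[1.2,0.7,0,0,0,0.109,100]]]' >/dev/null
python3 -m pendant '[[[1.3,0.6,0,0,0,0.109,100],[1.3,0.5,0,0,0,0.109,100],[1.4,0.3,0,0,0,0.109,100],[1.4,0.2,0,0,0,0.109,100],[1.4,0,0,0,0,0.109,100]]]'
python3 -m pendant '[[[1,0,0,0,0,0.08,100],[0,0,0,0,0,0,100]]]'
python3 -c "
from h import *
plan((.6545,-.249,.12,11),(.6545,-.249,.034,11,2))"
```

```text
top missed False True
loaded side (np.float64(0.196), array([  0.6545,  -0.2502, 104.633 ]))
loaded top (np.float64(0.119), array([  0.6525,  -0.2496, 101.8135]))
loaded side (np.float64(0.088), array([  0.6562,  -0.2498, 101.4348]))
time: 32.27
ee_pos: [0.644, -0.2541, 0.1568]
tcp_rot: [-179.6, 0.4, 14.6]
wrist_force: [-0.9, -0.4, 0.5]
opening: 0.0857
time: 32.43
ee_pos: [0.6559, -0.2502, 0.1554]
tcp_rot: [-179.6, 0.5, 9.6]
wrist_force: [0.1, -0.3, 0.0]
opening: 0.0855
   [-0.09, -0.11, 3.54, -0.007, 0.009, -0.025]
 -- at (0.6545, -0.249, 0.12, 11)
   [0.0, -0.0, 1.72, 0.0, 0.0, 0.0]
   [0.0, -0.0, 1.72, 0.0, 0.0, 0.0]
   [0.0, -0.0, 1.72, 0.0, 0.0, 0.0]
   [0.0, -0.0, 1.72, 0.0, 0.0, 0.0]
   [0.0, -0.0, 1.72, 0.0, 0.0, 0.0]
 -- at (0.6545, -0.249, 0.034, 11, 2)
now [ 0.6559 -0.2502  0.1554] [-179.6    0.5    9.6] open 0.0855 F [ 0.1 -0.3  0. ] t 32.4
```

Carrier c1 hasn't been knocked: (0.6545,-0.2495), yaw 101.5.

```bash
python3 -m pendant '[[[0,-0.05,1.7,-0.003,0.004,-0.012,100],[0,-0.05,1.7,-0.003,0.004,-0.012,100],[0,0,1.7,0,0,0,100],[0,0,1.5,0,0,0,100],[0,0,0.8,0,0,0,100]]]'
python3 -c "
from h import *
plan((.6545,-.2495,.034,11.5,2))"
```

```text
time: 32.85
ee_pos: [0.6554, -0.2497, 0.0807]
tcp_rot: [179.9, -0.2, 11.9]
wrist_force: [-0.4, -0.4, 0.6]
opening: 0.0851
   [-0.03, -0.02, 1.56, 0.0, -0.001, 0.002]
   [-0.03, -0.02, 1.56, 0.0, -0.001, 0.002]
   [-0.03, -0.01, 1.56, 0.0, -0.001, 0.002]
 -- at (0.6545, -0.2495, 0.034, 11.5, 2)
now [ 0.6554 -0.2497  0.0807] [179.9  -0.2  11.9] open 0.0851 F [-0.4 -0.4  0.6] t 32.9
```

```bash
python3 -m pendant '[[[0,0,1.3,0,0,0,100],[0,0,1.3,0,0,0,100],[0,0,1.2,0,0,0,100],[0,0,0.4,0,0,0,100]]]'
python3 -c "
from h import *
plan((.6545,-.2495,.034,11.5,2))"
```

```text
time: 33.18
ee_pos: [0.6537, -0.2504, 0.0358]
tcp_rot: [180.0, -0.1, 12.2]
wrist_force: [-0.4, 0.6, -0.3]
opening: 0.0851
   [0.1, -0.07, 0.18, 0.001, -0.002, 0.013]
 -- at (0.6545, -0.2495, 0.034, 11.5, 2)
now [ 0.6537 -0.2504  0.0358] [ 1.80e+02 -1.00e-01  1.22e+01] open 0.0851 F [-0.4  0.6 -0.3] t 33.2
```

```bash
python3 -m pendant '[[[0.1,-0.05,0.1,0,0,0.01,60],[0,0,0,0,0,0,0],[0,0,0,0,0,0,0],[0,0,0,0,0,0,0],[0,0,0,0,0,0,0]]]' 50
python3 -c "
from h import *
plan((.6545,-.2495,.034,11.5,2))"
python3 -m pendant '[[[0,0,-1,0,0,0,0],[0,0,-2.5,0,0,0,0],[0,0,-3,0,0,0,0],[0,0,-3,0,0,0,0],[0,0,-2,0,0,0,0]]]'
python3 -c "
from h import *
plan((.4924,-.4244,.15,80,3))"
```

```text
time: 33.6
ee_pos: [0.6547, -0.2498, 0.0352]
tcp_rot: [179.9, -0.1, 11.7]
wrist_force: [0.1, 0.2, -2.7]
opening: 0.059
   [-0.01, -0.04, 0.12, 0.001, -0.002, 0.003]
 -- at (0.6545, -0.2495, 0.034, 11.5, 2)
now [ 0.6547 -0.2498  0.0352] [ 1.799e+02 -1.000e-01  1.170e+01] open 0.059 F [ 0.1  0.2 -2.7] t 33.6
time: 34.02
ee_pos: [0.6515, -0.2486, 0.1505]
tcp_rot: [-179.7, 0.4, 11.7]
wrist_force: [0.5, -0.6, -1.7]
opening: 0.0589
   [-1.74, 1.27, 0.01, -0.001, 0.0, -0.108]
   [-1.87, 1.08, 0.01, -0.001, 0.0, -0.108]
   [-1.97, 0.87, 0.01, -0.001, 0.0, -0.108]
   [-2.06, 0.65, 0.01, -0.001, 0.0, -0.108]
   [-2.11, 0.42, 0.01, -0.001, 0.0, -0.108]
   [-2.15, 0.19, 0.01, -0.001, 0.0, -0.108]
   [-2.16, -0.04, 0.01, -0.001, 0.0, -0.108]
   [-2.14, -0.27, 0.01, -0.001, 0.0, -0.108]
   [-2.1, -0.5, 0.01, -0.001, 0.0, -0.108]
   [-2.03, -0.73, 0.01, -0.001, 0.0, -0.108]
   [-1.94, -0.94, 0.01, -0.001, 0.0, -0.108]
 -- at (0.4924, -0.4244, 0.15, 80, 3)
now [ 0.6515 -0.2486  0.1505] [-179.7    0.4   11.7] open 0.0589 F [ 0.5 -0.6 -1.7] t 34.0
```

```bash
python3 -m pendant '[[[-1.7,1.3,0,0,0,-0.108,0],[-1.9,1.1,0,0,0,-0.108,0],[-2,0.9,0,0,0,-0.108,0],[-2,0.6,0,0,0,-0.108,0],[-2.1,0.4,0,0,0,-0.108,0]]]' >/dev/null
python3 -m pendant '[[[-2.1,0.2,0,0,0,-0.108,0],[-2.1,0,0,0,0,-0.108,0],[-2.1,-0.3,0,0,0,-0.108,0],[-2.1,-0.5,0,0,0,-0.108,0],[-2,-0.7,0,0,0,-0.108,0]]]' >/dev/null
python3 -m pendant '[[[-1.5,-0.8,0,0,0,-0.08,0],[0,0,0,0,0,0,0],[0,0,0,0,0,0,0]]]'
python3 -c "
from h import *
plan((.4924,-.4244,.085,80,2.5))"
```

```text
time: 35.1
ee_pos: [0.4965, -0.4303, 0.1726]
tcp_rot: [179.3, 0.3, 81.6]
wrist_force: [0.4, 0.8, -2.5]
opening: 0.0586
   [0.14, -0.15, 2.19, 0.003, 0.001, 0.007]
   [0.14, -0.14, 2.19, 0.003, 0.001, 0.007]
   [0.13, -0.14, 2.19, 0.003, 0.001, 0.007]
   [0.13, -0.13, 2.19, 0.003, 0.001, 0.007]
 -- at (0.4924, -0.4244, 0.085, 80, 2.5)
now [ 0.4965 -0.4303  0.1726] [179.3   0.3  81.6] open 0.0586 F [ 0.4  0.8 -2.5] t 35.1
```

```bash
python3 -m pendant '[[[0.15,-0.15,2.2,0.003,0.001,0.007,0],[0.15,-0.15,2.2,0.003,0.001,0.007,0],[0.15,-0.15,2,0.003,0.001,0.007,0],[0.1,-0.1,1.5,0.003,0.001,0.007,0],[0,0,0.2,0,0,0,0]]]'
python3 -c "
from h import *
plan((.4924,-.4244,.065,80,2.5))"
```

```text
time: 35.52
ee_pos: [0.4959, -0.423, 0.094]
tcp_rot: [179.6, 0.2, 79.5]
wrist_force: [-0.2, 1.3, -2.5]
opening: 0.0586
   [-0.09, -0.17, 1.45, 0.003, 0.002, -0.004]
   [-0.1, -0.17, 1.45, 0.003, 0.002, -0.004]
 -- at (0.4924, -0.4244, 0.065, 80, 2.5)
now [ 0.4959 -0.423   0.094 ] [179.6   0.2  79.5] open 0.0586 F [-0.2  1.3 -2.5] t 35.5
```

```bash
python3 -m pendant '[[[-0.1,-0.2,1.3,0.003,0.002,-0.004,0],[-0.1,-0.2,1.1,0.003,0.002,-0.004,0],[0,0,0.2,0,0,0,0]]]'
python3 -c "
from h import *
plan((.4924,-.4244,.043,80,2.5))"
```

```text
time: 35.77
ee_pos: [0.4932, -0.4235, 0.068]
tcp_rot: [179.9, 0.0, 80.0]
wrist_force: [-0.5, -0.2, -2.3]
opening: 0.0592
   [-0.05, -0.03, 1.25, 0.001, 0.0, 0.0]
   [-0.05, -0.03, 1.25, 0.001, 0.0, 0.0]
 -- at (0.4924, -0.4244, 0.043, 80, 2.5)
now [ 0.4932 -0.4235  0.068 ] [179.9   0.   80. ] open 0.0592 F [-0.5 -0.2 -2.3] t 35.8
```

```bash
python3 -m pendant '[[[-0.05,-0.05,0.7,0,0,0,0],[-0.05,0,0.7,0,0,0,0]]]'
python3 -m pendant '[[[0,0,0.4,0,0,0,0],[0,0,0.3,0,0,0,0]]]'
```

```text
time: 35.93
ee_pos: [0.4933, -0.4248, 0.0546]
tcp_rot: [179.8, 0.1, 80.0]
wrist_force: [-0.6, -0.2, -3.2]
opening: 0.0587
time: 36.1
ee_pos: [0.4933, -0.4251, 0.0466]
tcp_rot: [179.8, 0.1, 80.0]
wrist_force: [-0.7, -0.5, -2.5]
opening: 0.0588
```

```bash
python3 -m pendant '[[[0,0,0.2,0,0,0,0],[0,0,0.1,0,0,0,0]]]'
python3 -m pendant '[[[0,0,0.1,0,0,0,0],[0,0,0.1,0,0,0,0]]]'
python3 -m pendant '[[[0,0,0,0,0,0,100],[0,0,0,0,0,0,100],[0,0,0,0,0,0,100],[0,0,0,0,0,0,100]]]'
python3 -m pendant '[[[0,0,-2,0,0,0,100],[0,0,-3,0,0,0,100],[0,0,-4,0,0,0,100],[0,0,-4,0,0,0,100],[0,0,-3,0,0,0,100]]]'
python3 -c "
from h import *
plan((.436,-.12,.20,89.6,4))"
```

```text
time: 36.27
ee_pos: [0.4933, -0.4252, 0.043]
tcp_rot: [179.8, 0.1, 80.0]
wrist_force: [-0.8, 0.4, -2.6]
opening: 0.0587
time: 36.43
ee_pos: [0.4933, -0.4254, 0.042]
tcp_rot: [179.7, 0.1, 80.0]
wrist_force: [-3.2, 3.3, 8.5]
opening: 0.0585
time: 36.77
ee_pos: [0.4943, -0.4262, 0.0441]
tcp_rot: [179.5, 0.2, 80.0]
wrist_force: [0.2, -0.5, -0.0]
opening: 0.0853
time: 37.18
ee_pos: [0.4904, -0.4228, 0.2007]
tcp_rot: [-179.7, -0.2, 80.0]
wrist_force: [0.0, 0.2, -0.1]
opening: 0.0855
   [3.61, -1.33, 0.03, -0.001, -0.0, -0.021]
   [3.64, -1.25, 0.03, -0.001, -0.0, -0.021]
   [3.66, -1.18, 0.02, -0.001, -0.0, -0.021]
   [3.69, -1.1, 0.02, -0.001, -0.0, -0.021]
   [3.71, -1.02, 0.02, -0.001, -0.0, -0.021]
   [3.73, -0.94, 0.02, -0.001, -0.0, -0.021]
   [3.75, -0.86, 0.01, -0.001, -0.0, -0.021]
   [3.76, -0.79, 0.01, -0.001, -0.0, -0.021]
 -- at (0.436, -0.12, 0.2, 89.6, 4)
now [ 0.4904 -0.4228  0.2007] [-179.7   -0.2   80. ] open 0.0855 F [ 0.   0.2 -0.1] t 37.2
```

```bash
python3 -m pendant '[[[3.6,-1.3,-0.2,0,0,-0.021,100],[3.6,-1.2,-0.2,0,0,-0.021,100],[3.6,-1.2,0,0,0,-0.021,100],[3.7,-1.1,0,0,0,-0.021,100],[3.7,-1,0,0,0,-0.021,100]]]' >/dev/null
python3 -m pendant '[[[3.7,-0.9,0,0,0,-0.021,100],[3.7,-0.8,0,0,0,-0.021,100],[3,-0.6,0,0,0,-0.02,100],[0,0,0,0,0,0,100],[0,0,0,0,0,0,100]]]'
python3 -c "
from h import *
crop('side',(150,220,300,320),'s8',5)
bot.camera('side'); ms=bot.masks_of('side','cover'); m=nearest(ms,'side',(.437,-.12),.05); 
print(fit({'side':m},'cover',(.437,-.12),.001,(0,)) if m is not None else 'none')
plan((.437,-.12,.13,89.6,3),(.437,-.12,.0953,89.6))"
```

```text
time: 38.02
ee_pos: [0.441, -0.1232, 0.2146]
tcp_rot: [179.0, 0.4, 89.8]
wrist_force: [-0.8, 0.0, 0.9]
opening: 0.0853
(np.float64(0.03), array([ 0.4373, -0.1208, -0.4325]))
   [0.18, -0.19, 2.8, 0.005, 0.002, 0.0]
   [0.17, -0.17, 2.81, 0.005, 0.002, 0.0]
   [0.17, -0.16, 2.81, 0.005, 0.002, 0.0]
 -- at (0.437, -0.12, 0.13, 89.6, 3)
   [0.0, -0.0, 3.47, 0.0, 0.0, 0.0]
 -- at (0.437, -0.12, 0.0953, 89.6)
now [ 0.4412 -0.1248  0.2142] [179.1   0.4  89.7] open 0.0852 F [-0.3  0.1 -0.1] t 38.2
```

View pics/s8.png

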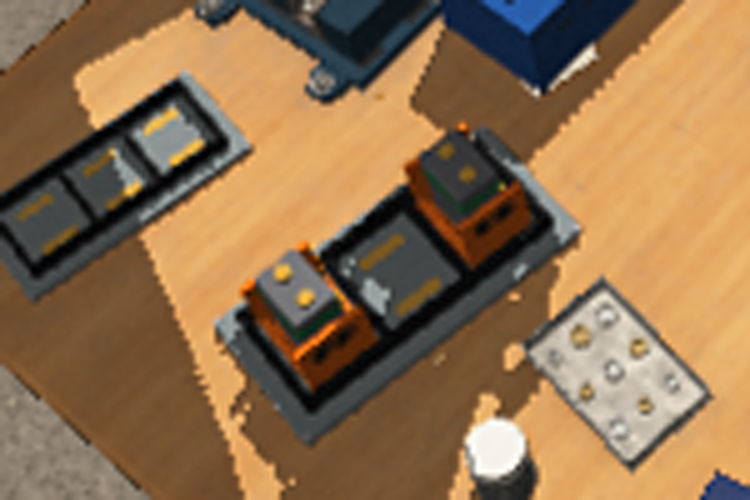

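Both carriers sit down in the end bays, at crop (310,315) and (470,195), and the middle bay is empty. Now I grip the cover.

```bash
python3 -m pendant '[[[0.2,-0.2,2.5,0.005,0.002,0,100],[0.2,-0.2,2.5,0.005,0.002,0,100],[0.2,-0.15,2.5,0.005,0.002,0,100],[0,0,0.8,0,0,0,100],[0,0,0,0,0,0,100]]]'
python3 -c "
from h import *
plan((.437,-.12,.0953,89.6,2))"
```

```text
time: 38.58
ee_pos: [0.4383, -0.1247, 0.1288]
tcp_rot: [179.9, 0.1, 89.2]
wrist_force: [-0.7, -0.1, 0.3]
opening: 0.0852
   [0.24, -0.07, 1.67, 0.001, 0.001, -0.004]
   [0.24, -0.07, 1.67, 0.001, 0.001, -0.004]
 -- at (0.437, -0.12, 0.0953, 89.6, 2)
now [ 0.4383 -0.1247  0.1288] [1.799e+02 1.000e-01 8.920e+01] open 0.0852 F [-0.7 -0.1  0.3] t 38.6
```

```bash
python3 -m pendant '[[[0.25,-0.1,1.2,0,0,-0.004,100],[0.2,-0.05,1.2,0,0,-0.003,100],[0,0,0.5,0,0,0,100]]]'
python3 -c "
from h import *
plan((.437,-.12,.0953,89.6,2))"
```

```text
time: 38.83
ee_pos: [0.4383, -0.1226, 0.1014]
tcp_rot: [179.7, 0.2, 89.4]
wrist_force: [0.5, -0.5, -0.7]
opening: 0.0854
   [0.26, -0.14, 0.6, 0.004, 0.003, -0.004]
 -- at (0.437, -0.12, 0.0953, 89.6, 2)
now [ 0.4383 -0.1226  0.1014] [179.7   0.2  89.4] open 0.0854 F [ 0.5 -0.5 -0.7] t 38.8
```

```bash
python3 -m pendant '[[[0.25,-0.1,0.5,0.003,0.002,0,100],[0,0,0,0,0,0,0],[0,0,0,0,0,0,0],[0,0,0,0,0,0,0],[0,0,0,0,0,0,0]]]' 80
python3 -m pendant '[[[0,0,0,0,0,0,0],[0,0,0,0,0,0,0],[0,0,0,0,0,0,0],[0,0,0,0,0,0,0]]]'
python3 -m pendant '[[[0,0,-1,0,0,0,0],[0,0,-2.5,0,0,0,0],[0,0,-3,0,0,0,0],[0,0,-3,0,0,0,0],[0,0,-2.5,0,0,0,0]]]'
python3 -c "
from h import *
plan((.5018,-.3665,.215,79.6,3))"
```

```text
time: 39.25
ee_pos: [0.4383, -0.1208, 0.0977]
tcp_rot: [179.8, 0.1, 89.3]
wrist_force: [0.6, -0.9, 0.3]
opening: 0.0388
time: 39.58
ee_pos: [0.4387, -0.1209, 0.0989]
tcp_rot: [179.8, 0.1, 89.3]
wrist_force: [-0.2, 0.6, -2.6]
opening: 0.0139
time: 40.0
ee_pos: [0.4345, -0.1195, 0.2185]
tcp_rot: [-179.5, -0.1, 89.3]
wrist_force: [0.4, 0.1, -1.8]
opening: 0.0143
   [-2.74, 0.78, 0.03, -0.001, -0.0, 0.019]
   [-2.72, 0.83, 0.03, -0.001, -0.0, 0.019]
   [-2.7, 0.88, 0.03, -0.001, -0.0, 0.019]
   [-2.69, 0.93, 0.03, -0.001, -0.0, 0.019]
   [-2.67, 0.98, 0.03, -0.001, -0.0, 0.019]
   [-2.65, 1.03, 0.03, -0.001, -0.0, 0.019]
   [-2.63, 1.08, 0.04, -0.001, -0.0, 0.019]
   [-2.61, 1.13, 0.04, -0.001, -0.0, 0.019]
   [-2.59, 1.18, 0.04, -0.001, -0.0, 0.019]
 -- at (0.5018, -0.3665, 0.215, 79.6, 3)
now [ 0.4345 -0.1195  0.2185] [-1.795e+02 -1.000e-01  8.930e+01] open 0.0143 F [ 0.4  0.1 -1.8] t 40.0
```

```bash
python3 -m pendant '[[[-2.7,0.8,0,0,0,0.019,0],[-2.7,0.8,0,0,0,0.019,0],[-2.7,0.9,0,0,0,0.019,0],[-2.7,0.9,0,0,0,0.019,0],[-2.7,1,0,0,0,0.019,0]]]' >/dev/null
python3 -m pendant '[[[-2.6,1,0,0,0,0.019,0],[-2.6,1.1,0,0,0,0.019,0],[-2.6,1.1,0,0,0,0.019,0],[-2,0.9,0,0,0,0.015,0],[0,0,0,0,0,0,0]]]'
python3 -m pendant '[[[0,0,0,0,0,0,0],[0,0,0,0,0,0,0]]]'
python3 -c "
from h import *
plan((.5018,-.367,.19,79.8,3))"
```

```text
time: 40.83
ee_pos: [0.5034, -0.3703, 0.2321]
tcp_rot: [179.7, 0.1, 79.6]
wrist_force: [0.2, -0.7, -3.4]
opening: 0.0142
time: 41.0
ee_pos: [0.5031, -0.3713, 0.2315]
tcp_rot: [179.8, 0.1, 79.5]
wrist_force: [-0.0, -0.0, -2.9]
opening: 0.0144
   [0.2, -0.11, 2.08, 0.002, 0.001, -0.003]
   [0.2, -0.11, 2.08, 0.002, 0.001, -0.003]
 -- at (0.5018, -0.367, 0.19, 79.8, 3)
now [ 0.5031 -0.3713  0.2315] [1.798e+02 1.000e-01 7.950e+01] open 0.0144 F [-0.  -0.  -2.9] t 41.0
```

```bash
python3 -m pendant '[[[0.2,-0.1,2,0.001,0,-0.002,0],[0.2,-0.1,1.8,0.001,0,-0.002,0],[0.1,0,0.3,0,0,0,0],[0,0,0,0,0,0,0],[0,0,0,0,0,0,0]]]'
python3 -c "
from h import *
plan((.5018,-.367,.16,79.8,3))"
```

```text
time: 41.42
ee_pos: [0.5021, -0.3626, 0.1926]
tcp_rot: [179.8, 0.1, 79.9]
wrist_force: [0.7, 0.2, -2.6]
opening: 0.0143
   [-0.22, 0.02, 1.63, 0.002, 0.001, 0.001]
   [-0.22, 0.02, 1.63, 0.002, 0.001, 0.001]
 -- at (0.5018, -0.367, 0.16, 79.8, 3)
now [ 0.5021 -0.3626  0.1926] [1.798e+02 1.000e-01 7.990e+01] open 0.0143 F [ 0.7  0.2 -2.6] t 41.4
```

```bash
python3 -m pendant '[[[-0.25,0,0.3,0,0,0,0],[-0.1,0,0.2,0,0,0,0],[0,0,0,0,0,0,0]]]'
python3 -c "
from h import *
plan((.5018,-.367,.16,79.8,3))"
```

```text
time: 41.67
ee_pos: [0.5022, -0.366, 0.1905]
tcp_rot: [179.6, 0.2, 80.0]
wrist_force: [-0.1, 0.1, -2.5]
opening: 0.0144
   [-0.05, -0.02, 1.53, 0.004, 0.002, 0.001]
   [-0.05, -0.02, 1.53, 0.004, 0.002, 0.001]
 -- at (0.5018, -0.367, 0.16, 79.8, 3)
now [ 0.5022 -0.366   0.1905] [179.6   0.2  80. ] open 0.0144 F [-0.1  0.1 -2.5] t 41.7
```

```bash
python3 -m pendant '[[[-0.05,0,1.2,0.004,0.002,0,0],[-0.05,0,1.2,0.002,0,0,0],[0,0,1.2,0,0,0,0],[0,0,0.3,0,0,0,0]]]'
python3 -c "
from h import *
plan((.5018,-.367,.125,79.8,3))"
```

```text
time: 42.0
ee_pos: [0.5028, -0.3681, 0.1496]
tcp_rot: [179.8, 0.1, 79.9]
wrist_force: [-0.3, 0.1, -3.3]
opening: 0.0142
   [0.09, -0.13, 2.46, 0.003, 0.002, 0.002]
 -- at (0.5018, -0.367, 0.125, 79.8, 3)
now [ 0.5028 -0.3681  0.1496] [1.798e+02 1.000e-01 7.990e+01] open 0.0142 F [-0.3  0.1 -3.3] t 42.0
```

```bash
python3 -m pendant '[[[0.05,-0.1,1,0.003,0.002,0,0],[0.05,-0.05,1,0,0,0,0],[0,0,0.3,0,0,0,0]]]'
python3 -c "
from h import *
plan((.5018,-.367,.105,79.8,3))"
```

```text
time: 42.25
ee_pos: [0.5008, -0.3666, 0.1228]
tcp_rot: [-179.9, -0.0, 79.9]
wrist_force: [0.2, 0.4, -2.9]
opening: 0.0141
   [-0.02, 0.11, 1.78, -0.002, -0.001, 0.002]
 -- at (0.5018, -0.367, 0.105, 79.8, 3)
now [ 0.5008 -0.3666  0.1228] [-179.9   -0.    79.9] open 0.0141 F [ 0.2  0.4 -2.9] t 42.2
```

```bash
python3 -m pendant '[[[0,0.1,0.4,0,0,0,0],[0,0,0.4,0,0,0,0]]]'
python3 -m pendant '[[[0,0,0.4,0,0,0,0],[0,0,0.2,0,0,0,0]]]'
python3 -m pendant '[[[0,0,0.1,0,0,0,0],[0,0,0.1,0,0,0,0]]]'
```

```text
time: 42.42
ee_pos: [0.5017, -0.3666, 0.1135]
tcp_rot: [-179.8, -0.1, 79.9]
wrist_force: [-0.0, 0.4, -1.8]
opening: 0.014
time: 42.58
ee_pos: [0.5017, -0.3666, 0.1067]
tcp_rot: [-179.8, -0.1, 79.9]
wrist_force: [0.3, -0.1, -2.6]
opening: 0.0139
time: 42.75
ee_pos: [0.5017, -0.3665, 0.1054]
tcp_rot: [-179.9, -0.0, 79.9]
wrist_force: [-4.7, 3.2, 9.9]
opening: 0.0143
```

Contact came at the expected seated height, 0.105. I release and back off.

```bash
python3 -m pendant '[[[0,0,0,0,0,0,100],[0,0,0,0,0,0,100],[0,0,0,0,0,0,100],[0,0,0,0,0,0,100],[0,0,0,0,0,0,100]]]'
python3 -m pendant '[[[0,0,0,0,0,0,100],[0,0,-1.5,0,0,0,100],[0,0,-3,0,0,0,100],[0,0,-3.5,0,0,0,100],[0,0,-3.5,0,0,0,100]]]'
python3 -m pendant '[[[3.5,0,-1,0,0,0,100],[3.5,0,-1,0,0,0,100],[3.5,0,-1,0,0,0,100],[0,0,0,0,0,0,100],[0,0,0,0,0,0,100]]]'
python3 - <<'E'
from h import *
crop("side",(150,180,310,320),"s9",5)
fits("cover","cover",[(.502,-.367)],.008,(-10,))
for n in("top","side"):
    for t in("cell_a","carrier_a"): print(n,t,[(np.round(at(n,d["uv"],0),3),round(d["confidence"],2)) for d in bot.mark_of(n,t)])
plan((.5,-.37,.3,80))
E
```

```text
time: 43.17
ee_pos: [0.5029, -0.3674, 0.108]
tcp_rot: [179.9, 0.1, 79.9]
wrist_force: [0.7, 0.5, -0.6]
opening: 0.074
time: 43.58
ee_pos: [0.5, -0.3653, 0.2174]
tcp_rot: [-179.4, -0.3, 79.9]
wrist_force: [0.5, -0.6, 0.1]
opening: 0.0851
time: 44.0
ee_pos: [0.521, -0.2607, 0.2587]
tcp_rot: [179.9, -0.0, 79.7]
wrist_force: [-0.1, 0.1, 0.0]
opening: 0.0854
cover ['side'] 0.028 [  0.5016  -0.3665 -10.5987]
top cell_a []
top carrier_a [(array([0.582, 0.374]), 0.6), (array([0.826, 0.086]), 0.44)]
side cell_a [(array([ 0.506, -0.371]), 0.18)]
side carrier_a [(array([0.585, 0.377]), 0.63), (array([0.834, 0.09 ]), 0.47)]
   [-3.65, -0.01, -1.43, -0.0, -0.0, -0.003]
   [-3.65, -0.02, -1.42, -0.0, -0.0, -0.003]
   [-3.65, -0.03, -1.42, -0.0, -0.0, -0.003]
 -- at (0.5, -0.37, 0.3, 80)
now [ 0.5202 -0.2623  0.2574] [-1.80e+02 -1.00e-01  7.96e+01] open 0.0857 F [-0.6 -0.3  0.2] t 44.5
```

View pics/s9.png

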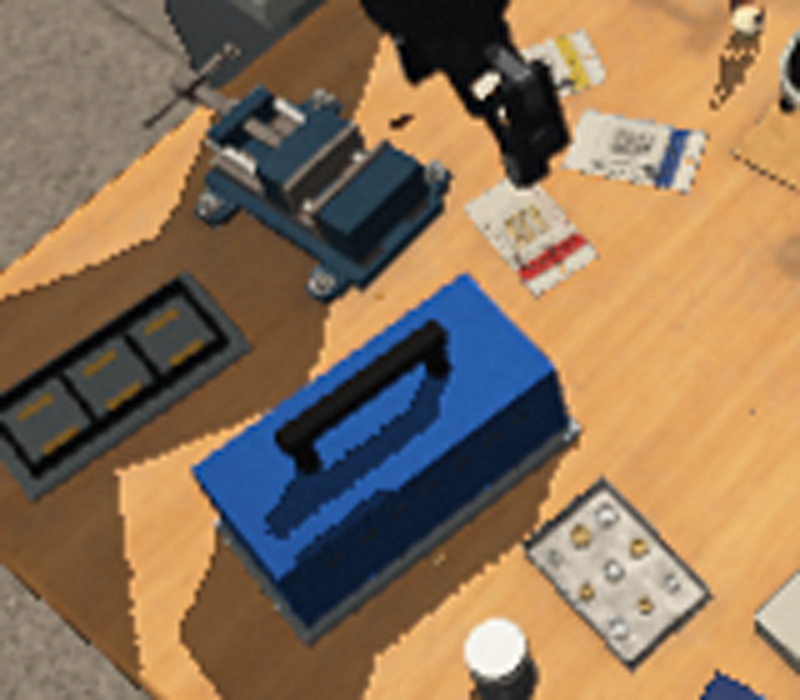

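The cover is fully home on the unit (crop centre 385,455), level and with no gap. The arm is clear, so I hand in.

```bash
python3 -c "
from workcell import bot
print(bot.job_done())"
```

```text
the job is handed in; nothing more can be done
None
```

The job is done and handed in, after about 45 s of robot time; `job_done` reports no verdict.

I stood the cover on the bench over the cards. Two cells were present, and I put each into its own orange carrier on the bench. I then lowered the two loaded carriers into the end bays of the larger unit and refitted the cover. The third carrier was left empty on the bench. I did not touch the jar, oiler or oil bottle.

**Last checks:**
- **Cover:** the side camera fit puts it at (0.5016, -0.3665), yaw -10.6°. The unit measured (0.5025, -0.3675), yaw -9.9°. The cover met the plate at the expected height, with light contact.
- **Carriers:** both met the bay floors at the expected heights, and the pictures showed them seated with the cells in.
- **Clearance:** the gripper was open and clear, with about zero wrist force.

**Checks that failed or disagreed:**
- The top camera gave no cover mask in the last check, so the final cover fit comes from the side camera alone.
- The side camera gave one weak (0.18) cell detection at the covered unit. I took it as a false one.
- Side-camera fits of the second cell were poor. I relied on the top camera there, and it seated correctly.
- My first close on the cover handle was too high, so I reopened and gripped it again.
- I did not measure the jar, oiler and bottle again at the end. In the last crop the jar still stands beside the unit.

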